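Flip the ratchet to loosen and back off a pipe-clamp nut

ROBOT

A 6-joint arm with a two-finger parallel gripper is mounted at the origin on the work surface. World frame = base frame: x ahead of the robot, y to its left, z up, the work surface at z = 0. Lengths are in m, angles in rad, forces in N, time in s.
With the tool pointing down it reaches from about 0.35 to 0.725 m from the base axis. Payload 6 kg.
Tool frame: the origin (TCP) lies at the very end of the fingers, on their centre line; the grasp point (between the pads) lies 19 mm behind it; z points along the fingers, y is the line along which they close (so a half turn about z gives the same grasp; the last joint's range is limited). The gripper opens to 85 mm and grips with 20 to 120 N. Pads are 22 mm wide; open, the fingers measure 114 mm over their backs; the gripper's body (76 mm by 85 mm) begins 54 mm behind the grasp point. The pads swing forward as they close: fully open they stand 13 mm farther back than shut.
Start: joints at [1.435, 0.04, 0.085, 0, -1.615, -0.334], TCP at [0.272, 0.535, 0.196] pointing down, gripper open.
Joint ranges: [-2.56, 2.56], [-1.29, 2.01], [-1.08, 1.49], [-3.29, 1.98], [-2.81, -0.18], [-2.99, 2.99]. Speed limits (rad/s): [2.57, 2.57, 3.01, 3.14, 3.14, 3.14].

INTERFACE

Orientations are given as a unit quaternion [x, y, z, w].
In Python, from rig import manip, camera, job gives the robot as it stands. The module is installed in compiled form; this text tells all that it offers.
- The arm moves only by the tool arm_command, never from a script. Its argument "increments" is a list of rows, each a list of 4 numbers: the shift along the tool's x, y, z in cm, then the turn about the tool's z in rad. A call has 1 to 10 rows; each row shifts and turns the commanded pose from where the row before left it, along the tool's axes as they then stand; what a row does not reach is not made up. A row lasts 1/10 s, in which the tool goes at most 50 mm and 8.59 degrees, less where a joint would pass 70% of its speed; a pose out of reach is approached as far as the arm can. A call with a gripper value outside its range is refused whole. "fingers" is the gripper command: -1 is fully open, 1 is shut, values between are in proportion, set as the call begins (left out, the last holds). The fingers move at their own pace and stop on an object; "force" is the grip in N (left out, the last holds). Time passes only in rows, so rows that do not move let the fingers close. It gives the time, the measured TCP pose, the force, the opening and the grip force at its end, in the units of the state.
- manip.read_state(): the state, without advancing time (a new reading comes with each control period).
- camera(name): name is "side" or "top"; returns a dict with "frame" (400x640x3 uint8, red, green, blue), "fx", "fy", "cx", "cy" (pixels), "k1" (the pictures are not rectified: a ray, as slopes to the right and down, at radius r is drawn at 1 + k1 r^2 times it, then the intrinsics apply), "T" (4x4, takes a point from camera to world coordinates). Camera axes: x right, y down, z forward; pixel columns grow to the right and rows downward; lengths in m; the calibration is good to about 2 mm. A picture is of the moment at which its call begins. There is no depth.
- job.hand_in(): hands the job in; it is judged then, once.
The state is a dict: "clock": time; "joint_pos": joint angles; "joint_velocities": joint speeds; "joint_torque": joint torques, N m; "eef_pos": TCP position; "orientation": TCP orientation; "wrist_force": force on the tool from outside, world axes, zero at the start; "wrist_torque": the same for the moment, N m; "width": opening from 0.0 (shut) to 1.0 (fully open); "grasp_force": force on a finger pad.
Only numpy, scipy, OpenCV 4.12 (cv2) and the standard library are available. Lean on these libraries where they do the work, as an engineer would, in place of code of your own. Each camera call takes 0.05 s, during which the arm holds its last target. There are 200 camera calls.

TASK

The ratchet lies on the wooden box, still set to tighten: leave it so while you feel its socket fully down over the pipe clamp's nut, then flip the direction lever to the loosening side and swing the handle to back the nut off (counter-clockwise from above) by at least a quarter turn. Turn the nut only with the ratchet, never with the fingers, and leave the ratchet sitting on the nut, still set to loosen. Do not disturb the tubes, the spray bottle or the screw box.

Things in the scene. Friction and masses are not known exactly. Their poses are not given: they have to be found in the camera images.
- ratchet: Steel ratchet, 0.39 kg, sizes in mm. Origin: drive axis, mid-head; z out of the back (lever) face, socket to -z, handle to -x. Head: 42 mm disc, 27 thick; neck to x -46; black octagonal grip 26 across flats (flats to +y, +z and half-way between), x -62 to -205. Centre of mass x -51, z -5. Lies on its side, +y up, handle sloping down 6 deg, from x -75 out over the crate's edge, free beneath.
- socket_mouth (a point): Centre of the socket's open end, (0, 0, -62) mm in the ratchet, axes as the ratchet. Socket 33 mm round outside; six-point hole 20 mm across flats, 37.5 deep, mouth flared 1.2 mm a side. Its angle in the head is not told; out of line it stands on the nut, mouth 24 to 30 mm above nut_foot, and drops once aligned. Press 5 N and swing the way the ratchet drives (up to 60 plus 26 deg idle).
- handle_grip (a point): Where to push when swinging, at (-165, 0, 0) mm in the ratchet, axes as the ratchet. The ratchet has 14 teeth: up to 26 deg of idle motion before it drives, plus up to 14 deg of play of socket on nut; the other way it slips (under 0.1 N m). To carry it, grip the handle near x -100 mm.
- lever (a joint): Direction lever on the back, rad about the ratchet's z. -0.45: tightens (drives clockwise seen from the back, slips the other way). +0.45: loosens (drives counter-clockwise). Stops at both; stays where left (about 4 N at the tip; may creep back 0.05). Pivot (-25, 0, 14) mm in the ratchet; tab points to +x over the head: tip at (-4, -10) mm when tightening, (-4, +10) when loosening.
- lever_tip (a point): Top middle of the tab at the lever's end: a ridge 9 mm long (along the lever), 6.5 mm wide, standing 15 to 25 mm above the ratchet's mid-head (the head's back face is at 13 mm). 23.5 mm from the lever's pivot; moves with the lever. To flip, push it about 20 mm towards the ratchet's +y.
- nut_turn (a joint): Turn of the clamp's hex nut, rad: 0 at the start, tight against a stop; grows counter-clockwise seen from above. Needs 0.6 N m all the way and stays where it is left.
- nut: Brass hex nut on the pipe clamp, upright: 19 mm across flats, 30 mm high (top 2.5 mm drawn in to 16.5 mm); a 12 mm stud stands 5 mm out of it. Origin on its axis, at its foot on the washer, 57 mm above the table. Axes turn with it; flats face its x axis and every 60 deg from it.
- nut_foot (a point): Fixed point on the nut's axis at its foot, axes as the jig. With the socket fully down, socket_mouth is 0 to 2 mm above it and the ratchet's origin 62 to 64 mm. Let go, the ratchet stays on the nut, its handle sagging by about 0.08 rad; the clamped tube (top 78 mm above the table) passes beneath it.
- jig: Fixed plywood board, 18 mm thick, x -40 to 110, y -120 to 120 mm, with a hinged steel pipe clamp holding a lying grey tube (50 mm diameter, along y at x 46, axis 50 mm up, y -107 to 100). Origin on the table under the nut's axis; +x away from the robot.
- crate: Fixed closed wooden parts box, 110 x 150 x 60 mm (x, y, z), origin at the centre of its underside. The ratchet lies on top, head 20 mm to +x of the centre, handle out over the -x edge towards the robot.
- tube_a: Bystander: loose upright grey tube, 50 mm diameter, 170 mm tall, wire-mesh top; origin at the centre of its foot.
- tube_b: Bystander: loose upright grey tube, 50 mm diameter, 150 mm tall, wire-mesh top; origin at the centre of its foot.
- spray: Bystander: loose spray bottle, 64 mm diameter, 191 mm tall; origin at the centre of its foot.
- screw_box: Bystander: small open white box with screws, 80 x 60 x 22 mm, loose; origin at the centre of its underside.
Mind the look-alikes: they are no part of the job. Of the things like the ratchet, leave any that is pink; of the rest the larger one is meant.

How it is judged:
On the way, in this order (a step that is already met when the one before it is completed fails the run):
1. the socket is fully down over the nut, before the lever is flipped (horizontal distance between socket_mouth and nut_foot below 0.006 m and z of socket_mouth in the frame of nut_foot below 0.008 m and angle between ratchet's own z axis and vertical below 0.2 rad), for 0.2 s.
2. the direction lever is on the loosening side (value of joint lever above 0.25 rad), for 0.2 s.
3. the nut is backed off by a quarter turn (value of joint nut_turn above 1.5 rad), for 0.2 s.
At the end, for the whole second after the job is handed in: Nut at least 1.5 rad counter-clockwise of its start; lever above 0.2 rad; ratchet let go and at rest on the nut, back face up within 0.2 rad, socket mouth within 6 mm of the nut axis and under 8 mm above the nut foot; tubes, spray bottle and screw box never moved over 20 mm (all of step 1 and value of joint nut_turn above 1.5 rad and value of joint lever above 0.2 rad and linear speed of ratchet below 0.03 m/s); the robot touches nothing.
It fails at once if the fingers turn the nut (contact force between the fingers and nut above 2 N).
It fails at once if tube_a is disturbed (moved by more than 20 mm) (distance of tube_a from where it was at the start of the episode above 0.02 m).
It fails at once if tube_b is disturbed (moved by more than 20 mm) (distance of tube_b from where it was at the start of the episode above 0.02 m).
It fails at once if spray is disturbed (moved by more than 20 mm) (distance of spray from where it was at the start of the episode above 0.02 m).
It fails at once if screw_box is disturbed (moved by more than 20 mm) (distance of screw_box from where it was at the start of the episode above 0.02 m).
It also fails if it takes over 72 s, if anything falls off the work surface, if the arm or the gripper's body presses on something with over 40 N, if the wrist force passes 120 N, or if a joint passes its speed limit or range.

## Working session

There is one attempt and no reset: what is moved stays moved. The work goes in short steps, Python scripts to look and compute and a tool call to move; the robot and the scene stay as the last step left them, time stands still between calls to the robot, and variables do not carry over. Pictures are saved under pics/ and viewed, at most 10 in all, crops included, and the job is handed in when it is done.

Besides the shell and the picture viewer there is one more tool, called after "Emit:" by a JSON object that holds its "api" and its "payload", one argument or row to a line. arm_command: Moves the arm, as the interface text tells. Its arguments: {"type":"object","properties":{"increments":{"type":"array"},"fingers":{"type":"number"},"force":{"type":"number"}},"required":["increments"]}

```bash
mkdir -p pics
cat > h.py <<'E'
import numpy as np, cv2
from rig import manip, camera, job
def K(c): return np.array([[c['fx'],0,c['cx']],[0,c['fy'],c['cy']],[0,0,1]])
def px2w(c,u,v,z):
    p=np.array([(u-c['cx'])/c['fx'],(v-c['cy'])/c['fy']]); q=p.copy()
    for _ in range(30): q=p/(1+c['k1']*(q@q))
    d=c['T'][:3,:3]@np.array([q[0],q[1],1]); o=c['T'][:3,3]
    return o+d*(z-o[2])/d[2]
def w2px(c,P):
    p=np.linalg.inv(c['T'])@np.append(P,1); q=p[:2]/p[2]; q=q*(1+c['k1']*(q@q))
    return np.array([q[0]*c['fx']+c['cx'],q[1]*c['fy']+c['cy']])
def save(c,name,box=None,s=1):
    f=c['frame'][:,:,::-1]
    if box: f=f[box[1]:box[3],box[0]:box[2]]
    cv2.imwrite('pics/'+name,cv2.resize(f,None,fx=s,fy=s,interpolation=cv2.INTER_CUBIC))
E
python3 - <<'E'
from h import *
import pickle
a=camera('top');b=camera('side')
pickle.dump((a,b),open('c0.pkl','wb'))
save(a,'t0.png');save(b,'s0.png')
for c in(a,b): print(c['fx'],c['cx'],c['cy'],c['k1'],c['T'].round(3).tolist())
print(manip.read_state())
E
```

```text
489.6622914629648 324.0778132590335 198.10007314102518 -0.062415427186691935 [[-0.023, -0.987, 0.16, 0.339], [-1.0, 0.026, 0.014, -0.011], [-0.018, -0.16, -0.987, 1.353], [0.0, 0.0, 0.0, 1.0]]
418.2751397482732 324.8579632189148 196.7103763480197 -0.051888416527255045 [[0.915, -0.315, 0.252, 0.199], [-0.404, -0.719, 0.566, -0.704], [0.003, -0.62, -0.785, 1.043], [0.0, 0.0, 0.0, 1.0]]
{'clock': 0.1, 'joint_pos': array([ 1.43469718e+00,  4.07565585e-02,  8.39505354e-02, -4.03803001e-04,
       -1.61547668e+00, -3.33708511e-01]), 'joint_velocities': array([ 1.46574579e-03, -2.56043726e-03,  2.47597522e-03,  1.77999607e-03,
       -4.40235288e-05,  6.10185178e-04]), 'joint_torque': array([-6.01650216e-03, -3.69348979e+01,  3.48278439e+01,  6.95191652e+00,
       -4.66506783e-03,  8.33828665e-06]), 'eef_pos': array([0.27140801, 0.53473511, 0.19479884]), 'orientation': array([ 9.72538505e-01, -2.32740762e-01, -1.27412020e-04,  7.59458688e-04]), 'wrist_force': array([-0.01697514, -0.1641454 ,  0.32590523]), 'wrist_torque': array([ 0.0519732 , -0.0394282 , -0.00063107]), 'grasp_force': 0.0, 'width': 1.000372900162846}
```

View pics/t0.png

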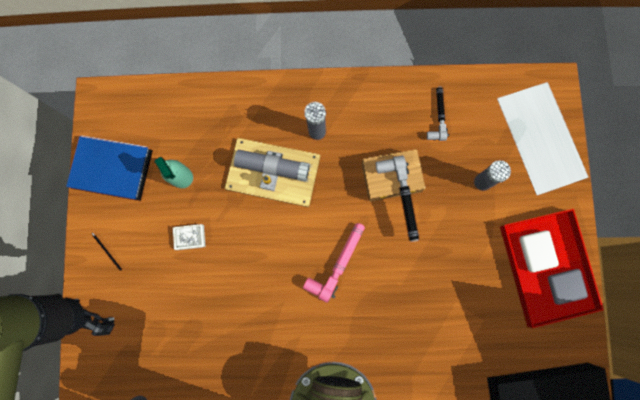

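View pics/s0.png

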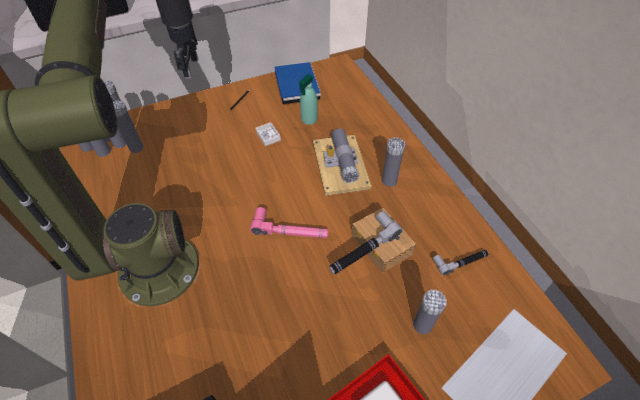

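In the top view there are three ratchets. The pink one is at (335,262) and is excluded. A small steel one is at (439,115). The larger steel and black one is at (402,190) on the wooden box, so it is the one meant. The jig is at (272,172) with its nut near (267,181), the tubes are at (315,120) and (493,175), the spray at (176,172) and the screw box at (188,236). I'll confirm with one composite crop.

Run:
```python
from h import *
import pickle
a,b=pickle.load(open('c0.pkl','rb'))
def cr(c,x,y,w,h,s): return cv2.resize(c['frame'][y:y+h,x:x+w,::-1],None,fx=s,fy=s,interpolation=cv2.INTER_CUBIC)
top=np.hstack([cr(a,350,145,100,75,4),cr(a,220,135,100,75,4)])
bot=np.hstack([cr(b,325,200,100,75,4),cr(b,300,120,100,75,4)])
cv2.imwrite('pics/crop0.png',np.vstack([top,bot]))
```

```text
(no output)
```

View pics/crop0.png

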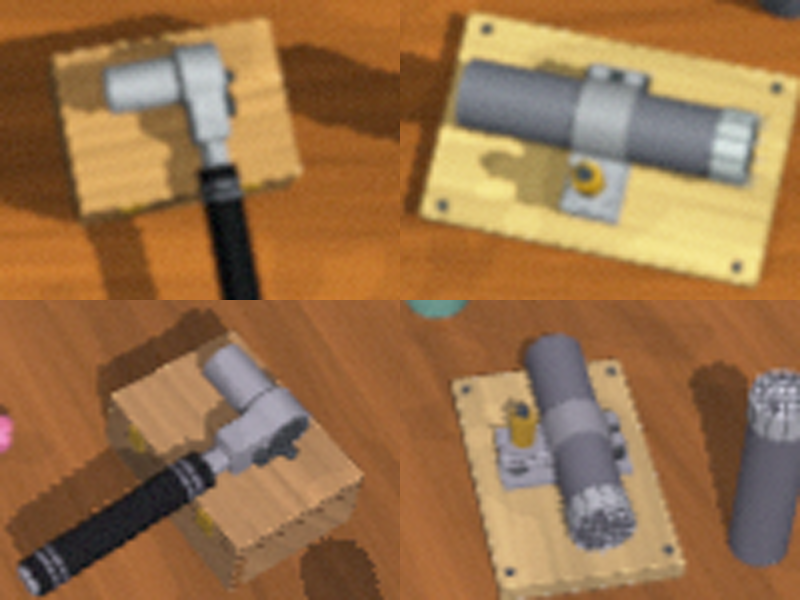

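The crop confirms the meant ratchet: bare steel with a black grip, lying on the box. Its socket mouth is at about top px (376.7,167), its lever faces right (-y), and its handle end is near (414,240). The brass nut with its stud is at top px (267,180) and side px (330,147).

Run:
```python
from h import *
import pickle
a,b=pickle.load(open('c0.pkl','rb'))
T=lambda u,v,z,ox=350,oy=145:px2w(a,ox+u/4-.4,oy+v/4-.4,z)
cr=[T(*p,.06) for p in [(52,60),(268,20),(300,175),(82,213)]]
for p in cr: print('crate',p.round(4))
print('sides',[np.linalg.norm(cr[i]-cr[(i+1)%4]).round(4) for i in range(4)], np.mean(cr,0))
for n,p in dict(mouth=(107,87,.081),rim=(197,45,.081),gripstart=(217,168,.088)).items(): print(n,T(*p).round(4))
print('end',px2w(a,414.5,240,.06).round(4))
jc=[T(u-400,v,.018,220,135) for u,v in [(470,14),(798,80),(757,286),(420,218)]]
for p in jc: print('jig',p.round(4))
print([np.linalg.norm(jc[i]-jc[(i+1)%4]).round(4) for i in range(4)])
print('nut stud top',T(190,174,.092,220,135).round(4),'side',px2w(b,300+119/4-.4,120+106/4-.4,.092).round(4))
for n,u,v,z in [('tubeA',315,106,.17),('tubeB',500,168,.15),('spray',163,167,.19),('sbox',188,236,.022)]: print(n,px2w(a,u,v,z).round(3))
# side cam checks
S=lambda u,v,z:px2w(b,325+u/4-.4,200+(v-300)/4-.4,z)
print('side crate corners',[S(*p,.06).round(4) for p in [(112,396),(235,330),(363,478),(237,570)]])
```

```text
crate [ 0.6517 -0.0991  0.06  ]
crate [ 0.6758 -0.2468  0.06  ]
crate [ 0.5683 -0.2625  0.06  ]
crate [ 0.5463 -0.1154  0.06  ]
sides [np.float64(0.1497), np.float64(0.1086), np.float64(0.1488), np.float64(0.1067)] [ 0.61054816 -0.18094346  0.06      ]
mouth [ 0.6273 -0.1335  0.081 ]
rim [ 0.6544 -0.1947  0.081 ]
gripstart [ 0.5694 -0.2028  0.088 ]
end [ 0.4307 -0.2282  0.06  ]
jig [0.7344 0.2509 0.018 ]
jig [0.6796 0.0194 0.018 ]
jig [0.5344 0.0508 0.018 ]
jig [0.5883 0.285  0.018 ]
[np.float64(0.238), np.float64(0.1485), np.float64(0.2404), np.float64(0.1501)]
nut stud top [0.601  0.1561 0.092 ] side [0.6006 0.1654 0.092 ]
tubeA [0.768 0.024 0.17 ]
tubeB [ 0.6   -0.439  0.15 ]
spray [0.616 0.401 0.19 ]
sbox [0.459 0.385 0.022]
side crate corners [array([ 0.5473, -0.116 ,  0.06  ]), array([ 0.6561, -0.0995,  0.06  ]), array([ 0.6756, -0.2474,  0.06  ]), array([ 0.5615, -0.275 ,  0.06  ])]
```

Emit:
{"api": "arm_command", "payload": {
  "increments": [
    [3.35,3.23,0.2,0],
    [3.35,3.23,0.2,0],
    [3.35,3.23,0.2,0],
    [3.35,3.23,0.2,0],
    [3.35,3.23,0.2,0],
    [3.35,3.23,0.2,0],
    [3.35,3.23,0.2,0],
    [3.35,3.23,0.2,0],
    [3.35,3.23,0.2,0],
    [3.35,3.23,0.2,0]
  ],
  "fingers": -1
}}

```text
clock: 1.1
eef_pos: [0.4241, 0.0935, 0.1756]
orientation: [0.973, -0.232, 0.0, -0.0]
wrist_force: [1.6, 1.0, -0.9]
width: 0.999
grasp_force: 0.0
```

Emit:
{"api": "arm_command", "payload": {
  "increments": [
    [3.35,3.23,0.2,0],
    [3.35,3.23,0.2,0],
    [3.35,3.23,0.2,0],
    [3.35,3.23,0.2,0],
    [3.35,3.23,0.2,0],
    [3.35,3.23,0.2,0],
    [3.35,3.23,0.2,0],
    [0,0,0,0.14],
    [0,0,0,0.14],
    [0,0,0,0.14]
  ]
}}

```text
clock: 2.1
eef_pos: [0.5305, -0.213, 0.1608]
orientation: [0.901, -0.434, -0.001, 0.0]
wrist_force: [0.7, 0.0, 0.6]
width: 1.0
grasp_force: 0.0
```

Emit:
{"api": "arm_command", "payload": {
  "increments": [
    [0,0,0,0.14],
    [0,0,0,0.14],
    [0,0,0,0.14],
    [0,0,0,0.14],
    [0,0,0,0.14],
    [0,0,0,0.14],
    [0,0,0,0.14],
    [0,0,0,0.14],
    [0,0,0,0.14],
    [0,0,0,0.14]
  ]
}}

```text
clock: 3.1
eef_pos: [0.5306, -0.2123, 0.1612]
orientation: [-0.411, 0.912, 0.0, -0.0]
wrist_force: [0.2, 0.4, -0.3]
width: 0.999
grasp_force: 0.0
```

Emit:
{"api": "arm_command", "payload": {
  "increments": [
    [0,0,0,0.14],
    [0,0,0,0.14],
    [0,0,0,0.14],
    [0,0,0,0.14],
    [0,0,0,0.13],
    [0,0,0,0]
  ]
}}

```text
clock: 3.7
eef_pos: [0.5306, -0.2123, 0.1613]
orientation: [-0.08, 0.997, 0.0, -0.0]
wrist_force: [0.1, -0.6, 0.3]
width: 1.003
grasp_force: 0.0
```

```bash
cat >> h.py <<'E'
from scipy.spatial.transform import Rotation as R
def st():
    s=manip.read_state(); M=R.from_quat(s['orientation']).as_matrix()
    print('t',round(s['clock'],2),'p',s['eef_pos'].round(4),'yaw',np.degrees(np.arctan2(M[1,0],M[0,0])).round(1),'tilt',M[2].round(3),'q',s['joint_pos'].round(2),'F',s['wrist_force'].round(1),'M',s['wrist_torque'].round(2),'w',round(s['width']*85,1),'g',s['grasp_force'])
    return s,M
def delta(P,yaw=None):
    s,M=st(); print('shift cm',(M.T@(np.array(P)-s['eef_pos'])*100).round(2))
    if yaw is not None: print('turn',-((np.radians(yaw)-np.arctan2(M[1,0],M[0,0])+np.pi)%(2*np.pi)-np.pi))
E
python3 - <<'E'
from h import *
delta([.535,-.212,.06],-171)
E
```

```text
t 3.7 p [ 0.5306 -0.2123  0.1613] yaw -170.8 tilt [ 0.001  0.    -1.   ] q [-0.03 -0.04 -0.05 -0.   -1.55 -1.38] F [ 0.1 -0.6  0.3] M [ 0.04 -0.05  0.03] w 85.2 g 0.0
shift cm [-0.45 -0.04 10.12]
turn 0.0036292284317553936
```

Emit:
{"api": "arm_command", "payload": {
  "increments": [
    [-0.45,0,4,0],
    [0,0,4,0],
    [0,0,2.1,0],
    [0,0,0,0]
  ]
}}

```text
clock: 4.1
eef_pos: [0.5327, -0.2111, 0.0564]
orientation: [-0.082, 0.997, 0.001, -0.004]
wrist_force: [-0.8, 0.5, 0.1]
width: 1.002
grasp_force: 0.0
```

Emit:
{"api": "arm_command", "payload": {
  "increments": [
    [0,0,0,0],
    [0,0,0,0],
    [0,0,0,0],
    [0,0,0,0],
    [0,0,0,0],
    [0,0,0,0],
    [0,0,0,0],
    [0,0,0,0]
  ],
  "fingers": 1,
  "force": 80
}}

```text
clock: 4.9
eef_pos: [0.5352, -0.2117, 0.0607]
orientation: [-0.081, 0.997, -0.0, -0.0]
wrist_force: [0.5, -0.8, -0.0]
width: -0.001
grasp_force: 0.0
```

Run:
```python
from h import *
st()
```

```text
t 4.9 p [ 0.5352 -0.2117  0.0607] yaw -170.7 tilt [ 0. -0. -1.] q [-0.03  0.   -0.2   0.   -1.37 -1.38] F [ 0.5 -0.8 -0. ] M [-0.06 -0.04 -0.02] w -0.1 g 0.0
```

Run:
```python
from h import *
a=camera('top');b=camera('side')
def cr(c,x,y,w,h,s): return cv2.resize(c['frame'][y:y+h,x:x+w,::-1],None,fx=s,fy=s,interpolation=cv2.INTER_CUBIC)
cv2.imwrite('pics/c1.png',np.hstack([cr(a,345,140,100,125,4),cr(b,300,180,100,125,4)]))
print(w2px(a,[.535,-.212,.06]),w2px(b,[.535,-.212,.06]))
```

```text
[406.43815308 201.1072774 ] [364.10893624 251.78304183]
```

View pics/c1.png

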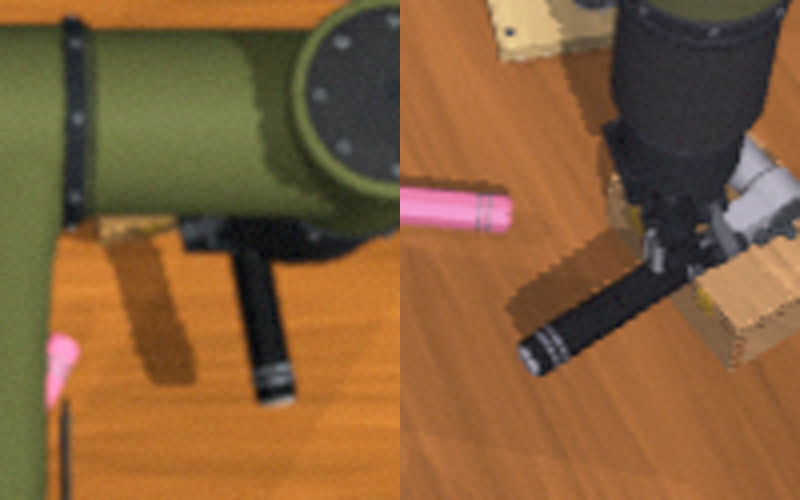

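Run:
```python
from h import *
a=camera('top');b=camera('side')
for z in(.03,.045,.06,.075): print(z,px2w(a,413.8,239,z).round(4),px2w(b,334,270.5,z).round(4))
def cr(c,x,y,w,h,s): return cv2.resize(c['frame'][y:y+h,x:x+w,::-1],None,fx=s,fy=s,interpolation=cv2.INTER_CUBIC)
cv2.imwrite('pics/c2.png',cr(b,325,205,80,60,10))
```

```text
0.03 [ 0.4356 -0.2315  0.03  ] [ 0.4437 -0.2164  0.03  ]
0.045 [ 0.4345 -0.229   0.045 ] [ 0.4401 -0.2236  0.045 ]
0.06 [ 0.4334 -0.2265  0.06  ] [ 0.4365 -0.2308  0.06  ]
0.075 [ 0.4323 -0.224   0.075 ] [ 0.4328 -0.2381  0.075 ]
```

View pics/c2.png

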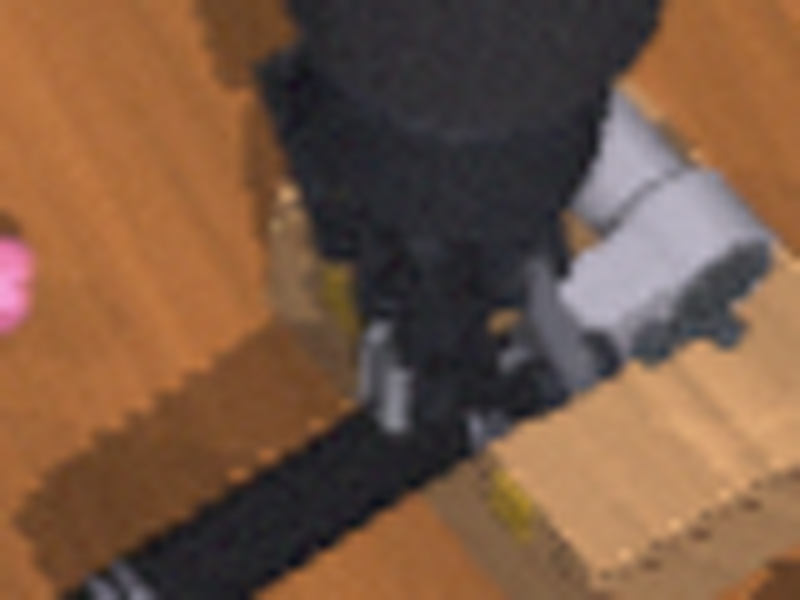

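The side crop shows the fingers shut near (385,400), with their tips overlapping the handle's upper edge. They seem to have closed on top of the handle, not around it. I'll check with a small downward touch.

Emit:
{"api": "arm_command", "payload": {
  "increments": [
    [0,0,0.2,0],
    [0,0,0.2,0],
    [0,0,0,0],
    [0,0,0,0]
  ]
}}

```text
clock: 5.5
eef_pos: [0.5352, -0.2117, 0.0566]
orientation: [-0.081, 0.997, -0.0, -0.0]
wrist_force: [0.4, -0.1, -0.2]
width: 0.005
grasp_force: 0.0
```

Emit:
{"api": "arm_command", "payload": {
  "increments": [
    [0,0,-4.4,0],
    [0,0,-4,0],
    [0,0,0,0]
  ],
  "fingers": -1
}}

```text
clock: 5.8
eef_pos: [0.5381, -0.213, 0.1482]
orientation: [-0.081, 0.997, -0.002, 0.005]
wrist_force: [0.2, 0.1, 1.0]
width: 0.504
grasp_force: 0.0
```

Run:
```python
from h import *
st()
a=camera('top');b=camera('side')
P=[.535,-.212,.144]
print(w2px(a,P),w2px(b,P))
def cr(c,x,y,w,h,s): return cv2.resize(c['frame'][y:y+h,x:x+w,::-1],None,fx=s,fy=s,interpolation=cv2.INTER_CUBIC)
cv2.imwrite('pics/c3.png',cr(b,310,190,130,100,6))
```

```text
t 5.8 p [ 0.5381 -0.213   0.1482] yaw -170.7 tilt [-0.01  -0.005 -1.   ] q [-0.03 -0.03 -0.07  0.   -1.52 -1.38] F [0.2 0.1 1. ] M [-0.06 -0.04  0.01] w 42.8 g 0.0
[411.40371161 195.95054287] [366.63202536 234.85427398]
```

View pics/c3.png

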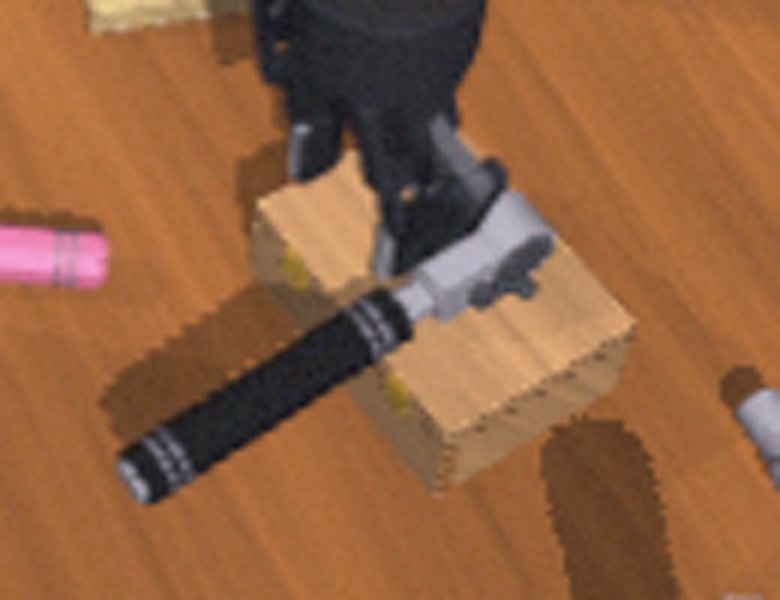

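The fingers look about 25 mm higher than the reported TCP: the tips are at px (374,236) and (360,220), while (367,234) was expected. They closed above the handle and nothing moved. I'll calibrate by touching the crate top, which is 60 mm high, with shut fingers.

Emit:
{"api": "arm_command", "payload": {
  "increments": [
    [-2.5,2.7,0,0],
    [-2.4,2.7,0,0],
    [0,0,1,0],
    [0,0,1,0],
    [0,0,1,0],
    [0,0,1,0],
    [0,0,0.5,0],
    [0,0,0.5,0],
    [0,0,0,0]
  ],
  "fingers": 1
}}

```text
clock: 6.8
eef_pos: [0.5745, -0.1508, 0.09]
orientation: [-0.081, 0.997, 0.0, -0.0]
wrist_force: [-0.0, -0.1, 0.4]
width: -0.002
grasp_force: 0.0
```

Emit:
{"api": "arm_command", "payload": {
  "increments": [
    [0,0,0.5,0],
    [0,0,0.5,0],
    [0,0,0.5,0],
    [0,0,0.5,0],
    [0,0,0,0]
  ]
}}

```text
clock: 7.3
eef_pos: [0.5744, -0.1504, 0.0696]
orientation: [-0.081, 0.997, 0.0, -0.001]
wrist_force: [0.1, -0.2, -0.2]
width: -0.0
grasp_force: 0.0
```

Emit:
{"api": "arm_command", "payload": {
  "increments": [
    [0,0,0.4,0],
    [0,0,0.4,0],
    [0,0,0.2,0],
    [0,0,0,0]
  ]
}}

```text
clock: 7.7
eef_pos: [0.5747, -0.1505, 0.0602]
orientation: [-0.081, 0.997, -0.0, -0.0]
wrist_force: [-0.2, -0.2, -0.5]
width: 0.0
grasp_force: 0.0
```

Emit:
{"api": "arm_command", "payload": {
  "increments": [
    [0,0,0.3,0],
    [0,0,0.3,0],
    [0,0,0.2,0],
    [0,0,0,0]
  ]
}}

```text
clock: 8.1
eef_pos: [0.5747, -0.1505, 0.0522]
orientation: [-0.081, 0.997, 0.0, -0.0]
wrist_force: [-0.7, 0.7, -1.3]
width: -0.002
grasp_force: 0.0
```

Emit:
{"api": "arm_command", "payload": {
  "increments": [
    [0,0,0.3,0],
    [0,0,0.3,0],
    [0,0,0.2,0],
    [0,0,0,0]
  ]
}}

```text
clock: 8.5
eef_pos: [0.5746, -0.1505, 0.0442]
orientation: [-0.081, 0.997, 0.0, -0.0]
wrist_force: [0.5, 0.0, 0.2]
width: 0.0
grasp_force: 0.0
```

Emit:
{"api": "arm_command", "payload": {
  "increments": [
    [0,0,0.3,0],
    [0,0,0.2,0],
    [0,0,0,0]
  ]
}}

```text
clock: 8.8
eef_pos: [0.5747, -0.1505, 0.0393]
orientation: [-0.081, 0.997, 0.0, -0.0]
wrist_force: [1.0, 0.7, -0.1]
width: 0.001
grasp_force: 0.0
```

Emit:
{"api": "arm_command", "payload": {
  "increments": [
    [0,0,0.2,0],
    [0,0,0.2,0],
    [0,0,0,0]
  ]
}}

```text
clock: 9.1
eef_pos: [0.5747, -0.1505, 0.0353]
orientation: [-0.081, 0.997, 0.0, -0.0]
wrist_force: [-0.7, 0.3, 0.1]
width: -0.0
grasp_force: 0.0
```

Emit:
{"api": "arm_command", "payload": {
  "increments": [
    [0,0,0.2,0],
    [0,0,0.2,0],
    [0,0,0,0]
  ]
}}

```text
clock: 9.4
eef_pos: [0.5747, -0.1505, 0.0313]
orientation: [-0.081, 0.997, 0.0, -0.0]
wrist_force: [-0.5, -0.1, -0.4]
width: -0.001
grasp_force: 0.0
```

Emit:
{"api": "arm_command", "payload": {
  "increments": [
    [0,0,0.2,0],
    [0,0,0.2,0],
    [0,0,0,0]
  ]
}}

```text
clock: 9.7
eef_pos: [0.5747, -0.1505, 0.0273]
orientation: [-0.081, 0.997, 0.0, -0.0]
wrist_force: [-0.2, -0.2, 0.0]
width: 0.0
grasp_force: 0.0
```

Run:
```python
from h import *
s,M=st()
a=camera('top');b=camera('side')
for z in (.03,.06,.1): print(w2px(a,[.5747,-.1505,z]),w2px(b,[.5747,-.1505,z]))
def cr(c,x,y,w,h,s): return cv2.resize(c['frame'][y:y+h,x:x+w,::-1],None,fx=s,fy=s,interpolation=cv2.INTER_CUBIC)
cv2.imwrite('pics/c4.png',np.hstack([cr(b,325,190,80,80,7)[:,:], cr(a,350,145,34,80,7)]))
```

```text
t 9.7 p [ 0.5747 -0.1505  0.0273] yaw -170.7 tilt [ 0.001  0.    -1.   ] q [ 0.08  0.07 -0.19 -0.   -1.31 -1.49] F [-0.2 -0.2  0. ] M [-0.03  0.05  0.  ] w 0.0 g 0.0
[381.69732076 189.06473852] [365.86202635 235.42421777]
[382.79429557 187.07652905] [366.71229773 229.61493044]
[384.33589183 184.28203098] [367.8990717  221.49559722]
```

View pics/c4.png

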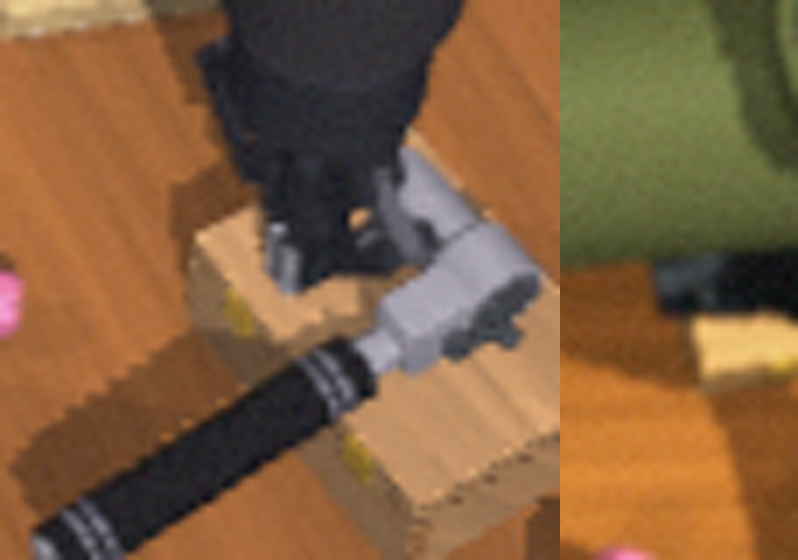

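Emit:
{"api": "arm_command", "payload": {
  "increments": [
    [0,0,0.2,0],
    [0,0,0.2,0],
    [0,0,0,0]
  ]
}}

```text
clock: 10.1
eef_pos: [0.5751, -0.1506, 0.0246]
orientation: [-0.081, 0.997, -0.0, 0.0]
wrist_force: [-2.7, 0.7, 5.6]
width: -0.003
grasp_force: 2.1
```

Emit:
{"api": "arm_command", "payload": {
  "increments": [
    [0,0,0.2,0],
    [0,0,0.2,0],
    [0,0,0,0]
  ]
}}

```text
clock: 10.4
eef_pos: [0.5753, -0.1507, 0.0245]
orientation: [-0.081, 0.997, -0.001, 0.001]
wrist_force: [-11.7, 4.7, 22.4]
width: -0.002
grasp_force: 11.3
```

Contact came at reading 0.0247 on a surface 0.060 high, so the true finger tip is 35 mm above the reported TCP. I'll allow for that from here and grasp the handle.

Emit:
{"api": "arm_command", "payload": {
  "increments": [
    [0,0,-4.5,0],
    [0,0,-4,0],
    [2.5,-3.1,0,0],
    [2.4,-3.0,0,0],
    [0,0,0,0],
    [0,0,0,0]
  ],
  "fingers": -1
}}

```text
clock: 11.0
eef_pos: [0.5361, -0.2192, 0.1046]
orientation: [-0.08, 0.997, 0.0, 0.0]
wrist_force: [0.7, 0.7, -0.7]
width: 0.994
grasp_force: 0.0
```

Run:
```python
from h import *
delta([.535,-.2105,.022],-171)
```

```text
t 11.0 p [ 0.5361 -0.2192  0.1046] yaw -170.8 tilt [-0.  0. -1.] q [-0.04 -0.01 -0.13 -0.   -1.45 -1.37] F [ 0.7  0.7 -0.7] M [ 0.03 -0.05 -0.02] w 84.5 g 0.0
shift cm [-0.03  0.87  8.26]
turn 0.003163640379897803
```

Emit:
{"api": "arm_command", "payload": {
  "increments": [
    [0,0.87,0,0],
    [0,0,3.5,0],
    [0,0,3,0],
    [0,0,1.7,0],
    [0,0,0,0]
  ]
}}

```text
clock: 11.5
eef_pos: [0.5332, -0.2082, 0.0192]
orientation: [-0.081, 0.997, 0.001, -0.003]
wrist_force: [0.1, 0.8, 0.3]
width: 0.995
grasp_force: 0.0
```

Emit:
{"api": "arm_command", "payload": {
  "increments": [
    [0,0,0,0],
    [0,0,0,0],
    [0,0,0,0],
    [0,0,0,0],
    [0,0,0,0],
    [0,0,0,0]
  ],
  "fingers": 1,
  "force": 80
}}

```text
clock: 12.1
eef_pos: [0.5356, -0.2103, 0.0239]
orientation: [-0.081, 0.997, -0.0, 0.001]
wrist_force: [-1.4, 0.4, 5.2]
width: 0.281
grasp_force: 81.5
```

Run:
```python
from h import *
st()
```

```text
t 12.1 p [ 0.5356 -0.2103  0.0239] yaw -170.7 tilt [-0.002 -0.001 -1.   ] q [-0.03  0.02 -0.25  0.   -1.3  -1.38] F [-1.4  0.4  5.2] M [0.28 0.24 0.01] w 23.9 g 81.48981149308383
```

Emit:
{"api": "arm_command", "payload": {
  "increments": [
    [0,0,-1,0],
    [0,0,-1,0],
    [0,0,-0.5,0],
    [-1.4,0,0,0],
    [-1.4,0,0,0],
    [-1.4,0,0,0],
    [-1.4,0,0,0],
    [0,0,0,0]
  ]
}}

```text
clock: 12.9
eef_pos: [0.591, -0.2006, 0.047]
orientation: [-0.081, 0.997, 0.0, -0.001]
wrist_force: [-0.9, 0.8, -4.1]
width: 0.28
grasp_force: 80.4
```

Run:
```python
from h import *
st()
a=camera('top');b=camera('side')
def cr(c,x,y,w,h,s): return cv2.resize(c['frame'][y:y+h,x:x+w,::-1],None,fx=s,fy=s,interpolation=cv2.INTER_CUBIC)
cv2.imwrite('pics/c5.png',np.hstack([cr(b,325,170,120,100,5),cr(a,390,130,40,100,5)]))
```

```text
t 12.9 p [ 0.591  -0.2006  0.047 ] yaw -170.7 tilt [ 0.001  0.    -1.   ] q [-0.01  0.14 -0.08 -0.   -1.35 -1.4 ] F [-0.9  0.8 -4.1] M [-0.09  0.2   0.03] w 23.8 g 80.36733850836754
```

View pics/c5.png

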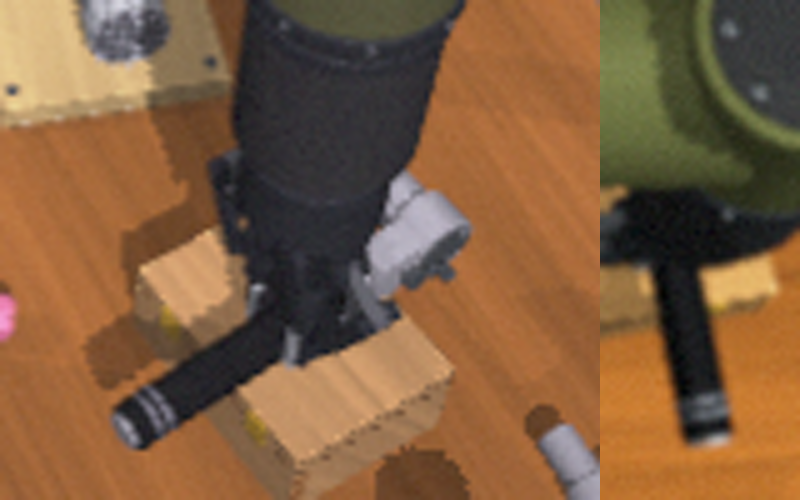

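Emit:
{"api": "arm_command", "payload": {
  "increments": [
    [0,0,0.6,0],
    [0,0,0.6,0],
    [0,0,0.3,0],
    [0,0,0.2,0],
    [0,0,0,0]
  ]
}}

```text
clock: 13.5
eef_pos: [0.59, -0.2011, 0.0305]
orientation: [-0.081, 0.997, -0.0, -0.0]
wrist_force: [-0.0, 1.0, -4.0]
width: 0.282
grasp_force: 80.5
```

Run:
```python
from h import *
st()
```

```text
t 13.5 p [ 0.59   -0.2011  0.0305] yaw -170.7 tilt [ 0.001 -0.    -1.   ] q [-0.01  0.14 -0.11  0.   -1.32 -1.4 ] F [-0.  1. -4.] M [-0.05  0.19  0.  ] w 24.0 g 80.48540820367634
```

Emit:
{"api": "arm_command", "payload": {
  "increments": [
    [0,0,0.2,0],
    [0,0,0.15,0],
    [0,0,0,0]
  ]
}}

```text
clock: 13.8
eef_pos: [0.5907, -0.2012, 0.0295]
orientation: [-0.081, 0.997, -0.001, 0.001]
wrist_force: [-3.9, 2.8, 4.9]
width: 0.281
grasp_force: 81.6
```

Emit:
{"api": "arm_command", "payload": {
  "increments": [
    [0,0,0.15,0],
    [0,0,0.1,0],
    [0,0,0,0]
  ]
}}

```text
clock: 14.1
eef_pos: [0.591, -0.2013, 0.029]
orientation: [-0.081, 0.997, -0.001, 0.001]
wrist_force: [-6.8, 4.8, 13.6]
width: 0.279
grasp_force: 82.6
```

Emit:
{"api": "arm_command", "payload": {
  "increments": [
    [0,0,-0.2,0],
    [0,0,0,0],
    [0,0,0,0],
    [0,0,0,0],
    [0,0,0,0]
  ],
  "fingers": 0.0
}}

```text
clock: 14.6
eef_pos: [0.5902, -0.2011, 0.0265]
orientation: [-0.081, 0.997, -0.0, -0.0]
wrist_force: [0.6, 0.3, 0.5]
width: 0.499
grasp_force: 0.0
```

Emit:
{"api": "arm_command", "payload": {
  "increments": [
    [0,0,-2.5,0],
    [0,0,-3,0],
    [0,0,-3,0],
    [2,-2,0,0],
    [3,-3,0,0],
    [3,-3,0,0],
    [3,-3,0,0],
    [3,-3,0,0],
    [0,0,0,0]
  ]
}}

```text
clock: 15.5
eef_pos: [0.4719, -0.3651, 0.1119]
orientation: [-0.079, 0.997, -0.0, -0.0]
wrist_force: [0.1, -1.2, -0.5]
width: 0.503
grasp_force: 0.0
```

Run:
```python
from h import *
st()
a=camera('top');b=camera('side')
def cr(c,x,y,w,h,s): return cv2.resize(c['frame'][y:y+h,x:x+w,::-1],None,fx=s,fy=s,interpolation=cv2.INTER_CUBIC)
cv2.imwrite('pics/c6.png',np.hstack([cr(b,325,170,100,100,4),cr(a,350,135,100,100,4)]))
```

```text
t 15.5 p [ 0.4719 -0.3651  0.1119] yaw -171.0 tilt [ 0.001 -0.001 -1.   ] q [-0.32  0.04 -0.07  0.   -1.46 -1.09] F [ 0.1 -1.2 -0.5] M [ 0.04 -0.05 -0.01] w 42.8 g 0.0
```

View pics/c6.png

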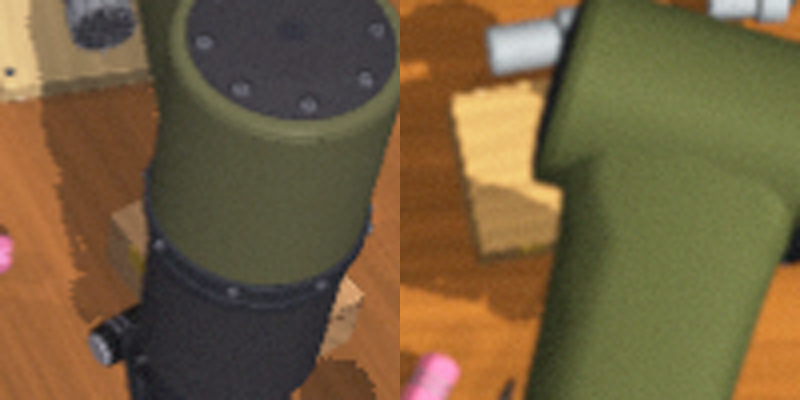

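The top crop shows the socket mouth at full px (372.5,147.5), overhanging the crate's far edge and still horizontal. I'll work out the press point on it.

Run:
```python
from h import *
a=camera('top')
m=px2w(a,372.1,147.2,.074);print(m)
c,s=np.cos(np.radians(9)),np.sin(np.radians(9))
P=m+np.array([s,-c,0])*.012+np.array([c,s,0])*.002;P[2]=.06;print(P)
delta(P,-171)
```

```text
[ 0.68192625 -0.12494215  0.074     ]
[ 0.68577884 -0.13648155  0.06      ]
t 15.65 p [ 0.4746 -0.3618  0.1116] yaw -170.8 tilt [-0.  0. -1.] q [-0.32  0.04 -0.07 -0.   -1.46 -1.09] F [-0.4  0.2 -0.9] M [0.02 0.02 0.04] w 42.5 g 0.0
shift cm [-24.46  18.86   5.16]
turn 0.004029610735378331
```

Emit:
{"api": "arm_command", "payload": {
  "increments": [
    [-3.06,2.36,0,0],
    [-3.06,2.36,0,0],
    [-3.06,2.36,0,0],
    [-3.06,2.36,0,0],
    [-3.06,2.36,0,0],
    [-3.06,2.36,0,0],
    [-3.06,2.36,0,0],
    [-3.04,2.34,0,0],
    [0,0,2,0],
    [0,0,2,0]
  ],
  "fingers": 1
}}

```text
clock: 16.65
eef_pos: [0.687, -0.1332, 0.071]
orientation: [-0.083, 0.997, 0.0, 0.0]
wrist_force: [0.2, -0.2, -0.5]
width: -0.002
grasp_force: 0.0
```

Emit:
{"api": "arm_command", "payload": {
  "increments": [
    [0,0,1,0],
    [0,0,0.5,0],
    [0,0,0.3,0],
    [0,0,0.3,0],
    [0,0,0,0]
  ]
}}

```text
clock: 17.15
eef_pos: [0.686, -0.1362, 0.0515]
orientation: [-0.081, 0.997, -0.0, 0.001]
wrist_force: [-0.1, -0.3, 0.8]
width: -0.003
grasp_force: 0.5
```

Emit:
{"api": "arm_command", "payload": {
  "increments": [
    [0,0,0.3,0],
    [0,0,0.3,0],
    [0,0,0.3,0],
    [0,0,0,0]
  ]
}}

```text
clock: 17.55
eef_pos: [0.6851, -0.1363, 0.0408]
orientation: [-0.081, 0.997, 0.0, -0.001]
wrist_force: [0.5, -0.2, -0.9]
width: -0.0
grasp_force: 0.1
```

Emit:
{"api": "arm_command", "payload": {
  "increments": [
    [0,0,0.4,0],
    [0,0,0.4,0],
    [0,0,0.4,0],
    [0,0,0.4,0],
    [0,0,0.4,0],
    [0,0,0.4,0],
    [0,0,0,0]
  ]
}}

```text
clock: 18.25
eef_pos: [0.685, -0.1364, 0.0167]
orientation: [-0.081, 0.997, -0.0, -0.001]
wrist_force: [0.2, 0.5, -0.4]
width: 0.004
grasp_force: 0.0
```

Emit:
{"api": "arm_command", "payload": {
  "increments": [
    [0,0,0.4,0],
    [0,0,0.4,0],
    [0,0,0,0],
    [0,0,0,0],
    [0,0,0,0]
  ]
}}

```text
clock: 18.75
eef_pos: [0.686, -0.1364, 0.0105]
orientation: [-0.081, 0.997, -0.0, 0.001]
wrist_force: [0.3, 0.6, 4.5]
width: -0.0
grasp_force: 1.6
```

Run:
```python
from h import *
st()
```

```text
t 18.75 p [ 0.686  -0.1364  0.0105] yaw -170.7 tilt [-0.001 -0.001 -1.   ] q [ 0.09  0.35  0.1   0.   -1.32 -1.5 ] F [0.3 0.6 4.5] M [-0.05 -0.15  0.  ] w -0.0 g 1.6120509576285258
```

Emit:
{"api": "arm_command", "payload": {
  "increments": [
    [0,0,-0.3,0],
    [0,-0.4,0,0],
    [0,-0.4,0,0],
    [0,-0.4,0,0],
    [0,0,0,0]
  ]
}}

```text
clock: 19.25
eef_pos: [0.6879, -0.1482, 0.0126]
orientation: [-0.081, 0.997, 0.0, 0.0]
wrist_force: [0.1, 1.7, 0.8]
width: -0.001
grasp_force: 0.8
```

Emit:
{"api": "arm_command", "payload": {
  "increments": [
    [0,-0.3,0,0],
    [0,-0.3,0,0],
    [0,0,0,0]
  ]
}}

```text
clock: 19.55
eef_pos: [0.689, -0.1535, 0.0126]
orientation: [-0.081, 0.997, 0.0, 0.0]
wrist_force: [0.0, 3.2, 0.4]
width: -0.001
grasp_force: 1.6
```

Run:
```python
from h import *
st()
```

```text
t 19.55 p [ 0.689  -0.1535  0.0126] yaw -170.7 tilt [-0.001  0.001 -1.   ] q [ 0.06  0.36  0.12 -0.   -1.33 -1.47] F [0.  3.2 0.4] M [ 1.13 -0.52  0.11] w -0.1 g 1.6447454318404198
```

Emit:
{"api": "arm_command", "payload": {
  "increments": [
    [0,1.5,0,0],
    [0,1.5,0,0],
    [0,0,-4.5,0],
    [0,0,-4.5,0],
    [3,3,0,0],
    [3,3,0,0],
    [3,3,0,0],
    [3,3,0,0],
    [3,3,0,0],
    [3,3,0,0]
  ]
}}

```text
clock: 20.55
eef_pos: [0.475, 0.0251, 0.1022]
orientation: [-0.081, 0.997, -0.0, -0.0]
wrist_force: [1.5, 0.7, 0.8]
width: -0.001
grasp_force: 0.0
```

Emit:
{"api": "arm_command", "payload": {
  "increments": [
    [3,3,0,0],
    [0,3,0,0],
    [0,3,0,0],
    [0,0,0,0]
  ]
}}

```text
clock: 20.95
eef_pos: [0.4317, 0.1108, 0.1026]
orientation: [-0.083, 0.997, 0.0, 0.0]
wrist_force: [-0.2, 0.2, -0.5]
width: 0.002
grasp_force: 0.0
```

Run:
```python
from h import *
import pickle
st()
a=camera('top');b=camera('side')
pickle.dump((a,b),open('c7.pkl','wb'))
def cr(c,x,y,w,h,s): return cv2.resize(c['frame'][y:y+h,x:x+w,::-1],None,fx=s,fy=s,interpolation=cv2.INTER_CUBIC)
cv2.imwrite('pics/c7.png',np.hstack([cr(b,335,190,80,120,5),cr(a,355,130,80,120,5)]))
```

```text
t 20.95 p [0.4317 0.1108 0.1026] yaw -170.5 tilt [-0.  0. -1.] q [ 0.71 -0.38 -0.46 -0.   -1.5  -2.11] F [-0.2  0.2 -0.5] M [-0.01 -0.01  0.05] w 0.2 g 0.0
```

View pics/c7.png

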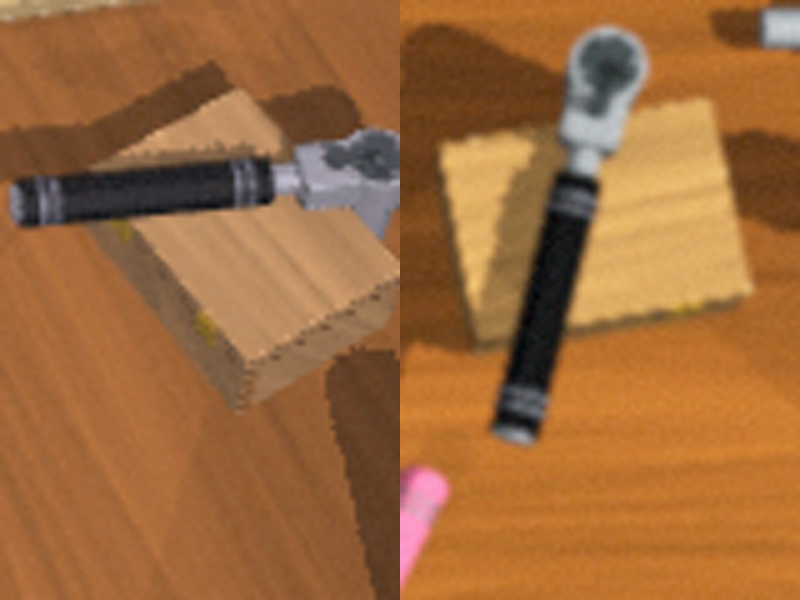

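The ratchet now lies flat with its back up and the socket hanging off the crate edge. In the top view the head centre is at about px (396.2,143.2) and the handle end at (377.8,216.5).

Run:
```python
from h import *
import pickle
a,b=pickle.load(open('c7.pkl','rb'))
T=lambda u,v,z:px2w(a,355+(u-400)/5-.4,130+v/5-.4,z)
# refine by black-grip segmentation in top view
g=a['frame'].astype(int); m=(g.sum(2)<120).astype(np.uint8); m[:160]=0;m[225:]=0;m[:,:370]=0;m[:,400:]=0
n,l,s,c=cv2.connectedComponentsWithStats(m); k=1+np.argmax(s[1:,4]); ys,xs=np.where(l==k)
print(s[k],c[k]); vx,vy,x0,y0=cv2.fitLine(np.c_[xs,ys].astype(np.float32),cv2.DIST_L2,0,.01,.01).ravel()
for v in(170,205):
    print(px2w(a,x0+vx/vy*(v-y0),v,.08).round(4))
h=T(607,67,.0865);e=T(515,437,.07);print('head',h,'end',e,np.linalg.norm((h-e)[:2]))
d=(h-e)[:2];print('yaw',np.degrees(np.arctan2(d[1],d[0])))
print(T(585,172,.08), 'neck end')
print('lever/head gray?',[ (int(r),int(cc)) for r,cc in zip(*np.where((g[138:156,388:408].sum(2)<330)))][:0])
st()
```

```text
[376 172  16  36 284] [383.79225352 189.71478873]
[ 0.6167 -0.1656  0.08  ]
[ 0.5234 -0.1393  0.08  ]
head [ 0.68845314 -0.18803054  0.0865    ] end [ 0.49311351 -0.13235902  0.07      ] 0.20311791869581935
yaw -15.907475553298335
[ 0.63285672 -0.17444839  0.08      ] neck end
lever/head gray? []
t 21.05 p [0.4323 0.1088 0.1025] yaw -170.6 tilt [ 0. -0. -1.] q [ 0.7  -0.38 -0.46  0.   -1.5  -2.11] F [ 0.4 -0.1 -0.3] M [-0.02 -0.    0.01] w -0.1 g 0.0
```

Emit:
{"api": "arm_command", "payload": {
  "increments": [
    [0,0,0,0.147],
    [0,0,0,0.147],
    [0,0,0,0.147],
    [0,0,0,0]
  ],
  "fingers": -1
}}

```text
clock: 21.45
eef_pos: [0.4329, 0.1074, 0.1025]
orientation: [0.14, 0.99, -0.0, -0.0]
wrist_force: [-0.5, 0.3, -0.5]
width: 0.683
grasp_force: 0.0
```

Run:
```python
from h import *
delta([.592,-.160,.0285],164.1)
```

```text
t 21.45 p [0.4329 0.1074 0.1025] yaw 163.9 tilt [ 0.    -0.001 -1.   ] q [ 0.7  -0.38 -0.46  0.   -1.5  -2.55] F [-0.5  0.3 -0.5] M [ 0.02 -0.02 -0.  ] w 58.1 g 0.0
shift cm [-22.72 -21.26   7.41]
turn -0.004131371342942725
```

Emit:
{"api": "arm_command", "payload": {
  "increments": [
    [-2.84,-2.66,0,0],
    [-2.84,-2.66,0,0],
    [-2.84,-2.66,0,0],
    [-2.84,-2.66,0,0],
    [-2.84,-2.66,0,0],
    [-2.84,-2.66,0,0],
    [-2.84,-2.66,0,0],
    [-2.84,-2.64,0,0],
    [0,0,2.5,0],
    [0,0,0,0]
  ]
}}

```text
clock: 22.45
eef_pos: [0.5904, -0.1597, 0.0731]
orientation: [0.139, 0.99, 0.0, -0.004]
wrist_force: [-0.6, 0.2, -1.8]
width: 0.999
grasp_force: 0.0
```

Run:
```python
from h import *
delta([.592,-.160,.0285],164.1)
```

```text
t 22.45 p [ 0.5904 -0.1597  0.0731] yaw 164.0 tilt [ 0.008 -0.001 -1.   ] q [ 0.06  0.1  -0.08 -0.   -1.4  -1.91] F [-0.6  0.2 -1.8] M [-0.05  0.06  0.02] w 84.9 g 0.0
shift cm [-0.2   0.02  4.46]
turn -0.0010339913804604528
```

Emit:
{"api": "arm_command", "payload": {
  "increments": [
    [0,0,2,0],
    [0,0,2,0],
    [0,0,0.9,0],
    [0,0,0,0],
    [0,0,0,0]
  ]
}}

```text
clock: 22.95
eef_pos: [0.5932, -0.1587, 0.0301]
orientation: [0.138, 0.99, -0.0, 0.001]
wrist_force: [-0.7, 0.4, 0.9]
width: 1.001
grasp_force: 0.0
```

Emit:
{"api": "arm_command", "payload": {
  "increments": [
    [0,0,0,0],
    [0,0,0,0],
    [0,0,0,0],
    [0,0,0,0],
    [0,0,0,0],
    [0,0,0,0],
    [0,0,0,0]
  ],
  "fingers": 1,
  "force": 120
}}

```text
clock: 23.65
eef_pos: [0.5929, -0.1588, 0.0293]
orientation: [0.139, 0.99, -0.0, 0.0]
wrist_force: [-3.4, 1.4, 5.5]
width: 0.27
grasp_force: 118.3
```

Emit:
{"api": "arm_command", "payload": {
  "increments": [
    [0,0,-1,0],
    [0,0,-2,0],
    [0,0,-2,0],
    [0,0,-3,0],
    [0,0,-3,0],
    [0,0,0,0],
    [0,0,0,0]
  ]
}}

```text
clock: 24.35
eef_pos: [0.5925, -0.1582, 0.1377]
orientation: [0.139, 0.99, 0.001, -0.001]
wrist_force: [-0.1, 0.4, -5.0]
width: 0.266
grasp_force: 119.0
```

Run:
```python
from h import *
st()
```

```text
t 24.35 p [ 0.5925 -0.1582  0.1377] yaw 164.0 tilt [ 0.001  0.001 -1.   ] q [ 0.06  0.08  0.02 -0.   -1.51 -1.91] F [-0.1  0.4 -5. ] M [ 0.11  0.31 -0.02] w 22.6 g 119.00242108851671
```

```bash
cat > nut.py <<'E'
from h import *
import pickle
a,b=pickle.load(open('c0.pkl','rb'))
th=np.linspace(0,2*np.pi,40)
def sil(c,x,y,box,S=8):
    pts=[w2px(c,[x+r*np.cos(t),y+r*np.sin(t),z]) for z,r in((.057,.0103),(.0845,.0103),(.087,.0085)) for t in th]
    h=cv2.convexHull(((np.array(pts)+.5-np.array(box[:2]))*S).astype(np.float32)).astype(np.int32)
    m=np.zeros(((box[3]-box[1])*S,(box[2]-box[0])*S),np.uint8); cv2.fillConvexPoly(m,h,1)
    return cv2.resize(m.astype(np.float32),None,fx=1/S,fy=1/S,interpolation=cv2.INTER_AREA)
def brass(c,box):
    f=c['frame'][box[1]:box[3],box[0]:box[2]]; hsv=cv2.cvtColor(f,cv2.COLOR_RGB2HSV).astype(int)
    return hsv
B={'a':(258,172,276,192),'b':(320,140,338,160)}
for k,c in(('a',a),('b',b)):
    hsv=brass(c,B[k]); 
    print(k); print('\n'.join(' '.join(f'{p[0]:3d}/{p[1]:3d}' for p in r) for r in hsv[::1]))
E
python3 nut.py
```

```text
a
 21/117  19/112  24/119  21/103  24/ 61  23/ 20 113/  9  96/ 11  85/ 13  98/  9  96/ 11  75/  9 110/ 17  90/  8  94/ 13 105/ 11 103/ 17 105/ 12
 21/123  22/128  21/128  19/117  19/ 70  30/ 19  60/  5  75/  4  53/  8  98/  8  85/ 13 100/ 13 101/ 17 110/ 13  90/  7 108/ 10  93/ 19  90/ 15
 21/129  21/125  21/130  21/112  20/ 48  45/  9  20/  9  24/ 24  23/ 34  30/ 25  18/  9  75/  4 100/ 11 101/ 15  90/ 12  60/  6 107/ 15 113/  9
 21/124  22/124  21/128  20/107  21/ 49  32/ 19  25/ 38  22/ 74  25/ 85  23/ 80  23/ 63  24/ 29   0/  0  98/ 16  90/  8 100/  5  98/  7 102/ 10
 22/133  21/129  22/125  21/110  21/ 80  22/ 55  25/ 69  21/108  23/113  23/141  22/133  22/ 88  22/ 21 105/  8  93/ 13  99/ 13  94/ 11  90/ 17
 22/122  21/125  21/121  21/117  20/110  22/116  25/ 88  40/ 36  32/ 45  24/117  22/168  22/148  22/ 62   8/  5  96/ 13  98/ 11  99/ 13 100/  8
 21/128  23/122  21/117  22/102  20/113  21/139  25/ 84  93/ 28 104/ 47  24/ 53  21/177  22/178  20/101  23/ 13 107/ 12  94/  9 104/ 15  94/ 11
 21/131  21/135  22/110  21/ 87  20/ 88  22/134  23/112  28/ 34  40/ 18  24/103  22/174  2
[... 3963 characters left out ...]
/104  18/ 93 131/ 14 132/ 23 131/ 17  13/ 29  20/137  21/190  20/180  20/180  20/181  16/ 70 158/ 13 131/ 18 133/ 25 127/ 21
 18/103  18/106  18/104  18/ 99   4/ 26 135/ 22 136/ 21 142/ 18  13/ 55  19/124  21/173  20/147  18/105   4/ 23 133/ 19 133/ 22 129/ 26 124/ 18
 18/104  18/104  17/105  17/101  13/ 45 135/ 22 136/ 18 135/ 19 145/ 18 160/ 15 175/ 20 173/ 20 161/ 13 135/ 19 136/ 24 129/ 21 128/ 27 129/ 20
 18/102  18/103  17/104  18/102  15/ 78 144/ 18 130/ 19 132/ 17 126/ 18 129/ 22 132/ 17 129/ 17 130/ 20 130/ 20 129/ 15 126/ 21 133/ 18 129/ 18
 18/104  17/103  18/104  17/ 89  15/ 60 129/ 16 130/ 17 133/ 21 128/ 17 131/ 22 126/ 16 136/ 18 132/ 18 131/ 21 134/ 18 132/ 23 132/ 21 132/ 18
```

Run:
```python
from h import *
import pickle
from scipy.optimize import least_squares
a,b=pickle.load(open('c0.pkl','rb'))
print(px2w(a,265.6,178.2,.092).round(4),px2w(b,330.5,147.2,.091).round(4))
# brass silhouettes, soft masks
exec(open('nut.py').read().split("B={")[0].split('a,b=')[1].split('\n',1)[1])
A=(258,173,276,188);Bx=(324,144,338,160)
ma=np.clip((cv2.cvtColor(a['frame'],cv2.COLOR_RGB2HSV)[A[1]:A[3],A[0]:A[2],1]-20.)/130,0,1)
h=cv2.cvtColor(b['frame'],cv2.COLOR_RGB2HSV)[Bx[1]:Bx[3],Bx[0]:Bx[2]];mb=np.clip((h[:,:,1]-103.)/60,0,1)
wa=np.ones_like(ma);wa[:,:6]=0  # yellow shadowed board left
best=[]
for x in np.arange(.592,.610,.001):
    for y in np.arange(.148,.172,.001):
        best.append((np.sum(((sil(a,x,y,A)-ma)*wa)**2),np.sum((sil(b,x,y,Bx)-mb)**2),x,y))
best=np.array(best)
for k in(best[:,0],best[:,1],best[:,0]+best[:,1]): print(best[np.argsort(k)[:3]].round(3))
```

```text
[0.6008 0.1601 0.092 ] [0.6024 0.1603 0.091 ]
[[ 9.204 14.734  0.603  0.161]
 [ 9.554 14.169  0.602  0.161]
 [ 9.863 14.567  0.603  0.162]]
[[10.591 13.841  0.602  0.162]
 [ 9.554 14.169  0.602  0.161]
 [12.462 14.426  0.602  0.163]]
[[ 9.554 14.169  0.602  0.161]
 [ 9.204 14.734  0.603  0.161]
 [ 9.863 14.567  0.603  0.162]]
```

Emit:
{"api": "arm_command", "payload": {
  "increments": [
    [1.78,3.09,0,0],
    [1.78,3.09,0,0],
    [1.78,3.09,0,0],
    [1.78,3.09,0,0],
    [1.78,3.09,0,0],
    [1.78,3.09,0,0],
    [1.78,3.09,0,0],
    [1.78,3.09,0,0],
    [1.78,3.09,0,0],
    [1.78,3.05,0,0]
  ]
}}

```text
clock: 25.35
eef_pos: [0.5049, 0.1881, 0.1359]
orientation: [0.139, 0.99, -0.001, -0.002]
wrist_force: [0.7, -0.3, -2.7]
width: 0.268
grasp_force: 119.1
```

Emit:
{"api": "arm_command", "payload": {
  "increments": [
    [0,0,0,0],
    [0,0,0,0],
    [0,0,0,0]
  ]
}}

```text
clock: 25.65
eef_pos: [0.5062, 0.1863, 0.1372]
orientation: [0.139, 0.99, -0.001, -0.001]
wrist_force: [0.3, -0.7, -3.6]
width: 0.269
grasp_force: 119.2
```

Run:
```python
from h import *
import pickle
s,M=st()
a=camera('top');b=camera('side');pickle.dump((a,b),open('c8.pkl','wb'))
a0,b0=pickle.load(open('c0.pkl','rb'))
O=s['eef_pos']+[.0957,-.0273,.0442]; print('origin guess',O.round(4))
for n,c,c0 in(('a',a,a0),('b',b,b0)):
    u=w2px(c,O+[0,0,.0135]); m=w2px(c,O+[0,0,-.062]); e=w2px(c,O-np.array([.197,-.056,0]));print(n,u,m,e,w2px(c,[.602,.1605,.092]))
    x,y=int(u[0]),int(u[1]); f=cv2.cvtColor(c['frame'],cv2.COLOR_RGB2HSV)
    print('S, V around'); 
    for r in range(y-14,y+26): print(r,' '.join(f'{f[r,q,1]:3d},{f[r,q,2]:3d}' for q in range(x-14,x+15)))
```

```text
t 25.65 p [0.5062 0.1863 0.1372] yaw 164.0 tilt [ 0.002 -0.002 -1.   ] q [ 0.73 -0.12 -0.18 -0.   -1.52 -2.58] F [ 0.3 -0.7 -3.6] M [0.09 0.2  0.06] w 22.9 g 119.2275215126574
origin guess [0.6019 0.159  0.1814]
a [260.28662972 169.28977252] [264.56405437 175.65314614] [238.07482959 251.52132179] [265.43299771 177.75571794]
S, V around
155  22,151  23,145  25,144  23,142  19,145  26,137  24,138  31,139  27,132  24,130  27,131  28,128  21,121  27,123  24,118  18,115  16,113  10,107   3, 99   7,105   2,125  14,145   9,140  14,141  16,141  13,134  13,119  12,106  18,101
156  24,157  23,154  25,153  24,150  24,150  22,152  19,145  18,140  20,143  21,143  23,142  21,136  28,137  23,131  27,133  24,126  29,125  37,118  23,113  20,127  12,146  13,162  10,159  12,152  15,150  10,147  16,144   9,137   8,133
157  17,166  19,160  19,158  23,164  23,157  22,154  22,153  23,154  23,153  24,148  21,148  26,145  23,146  20,139  21,143  16,141  26,135  22,127  22,125  17,146  15,169   8,169   6,169   9,164  14,165  13,162  13,159  11,158  11,156
158  23,164  22,166  20,165  22,163  16,163  21,158  2
[... 17543 characters left out ...]
,211 106,212 102,208 102,207 105,207 103,220 102,223 100,222 100,220 101,220 101,192  92,153  59,138  24,138  13,136  23,143  20,141  12,126  18,114  25,110  27,114  27,121  29,131  27,142  27,140  24,157  22,165  24,169  23,166
146 106,210 102,212 103,210 104,210 104,208 103,218 101,223  99,220 101,218 103,190 103,156 104,149  87,137  34,113  20,103  28,110  83,176  94,169  39,110  28, 99  23,110  30,121  24,125  26,154  22,163  21,171  21,174  19,175  18,171
147 104,211 102,212  99,213 105,207 105,208 106,217  98,223 100,222 103,218 105,182 100,150 118,155 111,151  57,112  25, 83  26, 89 119,159 111,198  81,145  20, 90  19,108  21,135  20,150  19,161  20,166  18,169  21,174  19,174  22,173
```

Run:
```python
from h import *
import pickle
a,b=pickle.load(open('c8.pkl','rb'))
print('head',px2w(a,262.2,170.0,.195).round(4),'socket low', px2w(b,331.6,141.8,.1194).round(4), px2w(b,331.6,141.8,.117).round(4))
e=w2px(a,[.404,.21,.18]);print(e)
f=a['frame'].astype(int); m=((f.max(2)<70)).astype(np.uint8); m[:180]=0;m[270:]=0;m[:,:225]=0;m[:,275:]=0
for r in range(186,262,6):
    w=np.where(m[r])[0]; print(r,w.min() if len(w) else '',w.max() if len(w) else '',len(w))
```

```text
head [0.6    0.1543 0.195 ] socket low [0.6033 0.1549 0.1194] [0.6044 0.1571 0.117 ]
[240.26076911 251.87991644]
186 225 253 11
192 226 255 9
198 246 258 13
204 226 260 21
210 226 258 31
216 226 253 28
222 242 251 10
228 240 250 11
234 238 248 11
240 237 246 10
246 235 238 4
252   0
258   0
```

Emit:
{"api": "arm_command", "payload": {
  "increments": [
    [0.1,0.54,0,0],
    [0,0,0.8,0],
    [0,0,0.8,0],
    [0,0,0.5,0],
    [0,0,0.3,0],
    [0,0,0,0],
    [0,0,0,0]
  ]
}}

```text
clock: 26.45
eef_pos: [0.5074, 0.1924, 0.1149]
orientation: [0.139, 0.99, -0.0, 0.0]
wrist_force: [-0.3, 0.6, -3.6]
width: 0.269
grasp_force: 119.3
```

Emit:
{"api": "arm_command", "payload": {
  "increments": [
    [0,0,0.3,0],
    [0,0,0.3,0],
    [0,0,0.2,0],
    [0,0,0,0]
  ]
}}

```text
clock: 26.85
eef_pos: [0.5073, 0.1925, 0.1067]
orientation: [0.139, 0.99, -0.0, 0.0]
wrist_force: [-0.1, 1.7, -2.2]
width: 0.269
grasp_force: 119.5
```

Emit:
{"api": "arm_command", "payload": {
  "increments": [
    [0,0,0.2,0],
    [0,0,0.2,0],
    [0,0,0,0]
  ]
}}

```text
clock: 27.15
eef_pos: [0.5074, 0.1924, 0.1033]
orientation: [0.139, 0.99, -0.0, 0.0]
wrist_force: [-2.2, -0.3, 1.8]
width: 0.265
grasp_force: 120.0
```

Emit:
{"api": "arm_command", "payload": {
  "increments": [
    [0,0,-1.5,0],
    [-0.03,-1.4,0,-0.14],
    [-0.03,-1.4,0,-0.14],
    [-0.03,-1.4,0,-0.14],
    [-0.03,-1.4,0,-0.14],
    [-0.03,-1.4,0,-0.14],
    [-0.03,-1.4,0,-0.14],
    [-0.03,-1.4,0,-0.14],
    [-0.03,-1.4,0,-0.14],
    [0,0,0,0]
  ]
}}

```text
clock: 28.15
eef_pos: [0.5323, 0.0879, 0.1179]
orientation: [-0.409, 0.913, -0.0, -0.0]
wrist_force: [0.0, -0.4, -4.6]
width: 0.271
grasp_force: 119.3
```

```bash
cat >> h.py <<'E'
N=np.array([.602,.1605])
def nutrel():
    s,M=st(); d=N-s['eef_pos'][:2]; v=M[:2,:2].T@d
    print('nut in tool cm',(v*100).round(2),'R',np.linalg.norm(d).round(4),'handle dir deg',(np.degrees(np.arctan2(-d[1],-d[0]))%360).round(1))
E
python3 - <<'E'
from h import *
nutrel()
E
```

```text
t 28.15 p [0.5323 0.0879 0.1179] yaw -131.8 tilt [ 0.001 -0.    -1.   ] q [ 0.54 -0.12 -0.21  0.   -1.48 -1.27] F [ 0.  -0.4 -4.6] M [-0.16  0.14 -0.01] w 23.0 g 119.26769703626633
nut in tool cm [-10.06  -0.37] R 0.1007 handle dir deg 226.2
```

Emit:
{"api": "arm_command", "payload": {
  "increments": [
    [-0.09,0.09,0.4,0],
    [0,0,0.5,0],
    [0,0,0.3,0],
    [0,0,0.3,0],
    [0,0,0,0],
    [0,0,0,0]
  ]
}}

```text
clock: 28.75
eef_pos: [0.5325, 0.0904, 0.1044]
orientation: [-0.408, 0.913, -0.0, 0.001]
wrist_force: [-2.4, -2.0, 4.6]
width: 0.269
grasp_force: 120.4
```

Run:
```python
from h import *
nutrel()
```

```text
t 28.75 p [0.5325 0.0904 0.1044] yaw -131.8 tilt [-0.002 -0.002 -1.   ] q [ 0.54 -0.11 -0.23  0.   -1.45 -1.27] F [-2.4 -2.   4.6] M [-0.54  0.34 -0.04] w 22.9 g 120.38478875532746
nut in tool cm [-9.86 -0.5 ] R 0.0988 handle dir deg 225.2
```

Emit:
{"api": "arm_command", "payload": {
  "increments": [
    [-0.16,1.39,0.03,0.14],
    [-0.16,1.39,0.03,0.14],
    [-0.16,1.39,0.03,0.14],
    [0,0,0,0]
  ]
}}

```text
clock: 29.15
eef_pos: [0.5095, 0.1257, 0.1036]
orientation: [-0.209, 0.978, -0.0, 0.002]
wrist_force: [0.9, -4.8, 4.6]
width: 0.27
grasp_force: 120.6
```

Emit:
{"api": "arm_command", "payload": {
  "increments": [
    [-0.16,1.39,0.03,0.14],
    [-0.16,1.39,0.03,0.14],
    [0,0,0,0]
  ]
}}

```text
clock: 29.45
eef_pos: [0.5031, 0.1525, 0.103]
orientation: [-0.07, 0.998, -0.0, 0.002]
wrist_force: [-1.5, -3.8, 6.8]
width: 0.271
grasp_force: 120.8
```

Run:
```python
from h import *
nutrel()
```

```text
t 29.45 p [0.5031 0.1525 0.103 ] yaw -171.9 tilt [-0.003 -0.001 -1.   ] q [ 0.68 -0.15 -0.27  0.   -1.45 -2.11] F [-1.5 -3.8  6.8] M [-1.38 -0.22 -0.3 ] w 23.0 g 120.84442490071524
nut in tool cm [-9.91 -0.59] R 0.0992 handle dir deg 184.6
```

Emit:
{"api": "arm_command", "payload": {
  "increments": [
    [-0.16,1.39,0,0.14],
    [-0.16,1.39,0,0.14],
    [0,0,0,0]
  ]
}}

```text
clock: 29.75
eef_pos: [0.5043, 0.1804, 0.1028]
orientation: [0.069, 0.998, -0.0, 0.001]
wrist_force: [-4.2, -2.4, 8.3]
width: 0.272
grasp_force: 121.0
```

Emit:
{"api": "arm_command", "payload": {
  "increments": [
    [-0.16,1.39,0,0.14],
    [-0.12,0.99,0,0.1],
    [0,0,0,0]
  ]
}}

```text
clock: 30.05
eef_pos: [0.5116, 0.203, 0.1027]
orientation: [0.188, 0.982, -0.0, 0.001]
wrist_force: [-4.0, -2.0, 9.2]
width: 0.263
grasp_force: 121.0
```

Run:
```python
from h import *
nutrel()
```

```text
t 30.05 p [0.5116 0.203  0.1027] yaw 158.4 tilt [-0.002 -0.    -1.   ] q [ 0.74 -0.08 -0.21  0.   -1.45 -2.69] F [-4.  -2.   9.2] M [-1.1   0.59 -0.29] w 22.3 g 120.99815480323741
nut in tool cm [-9.97 -0.61] R 0.0999 handle dir deg 154.8
```

Emit:
{"api": "arm_command", "payload": {
  "increments": [
    [0.15,0,-0.08,0],
    [-0.08,0.8,0,0.08],
    [-0.08,0.8,0,0.08],
    [-0.08,0.8,0,0.08],
    [0,0,0,0]
  ]
}}

```text
clock: 30.55
eef_pos: [0.5231, 0.2241, 0.1029]
orientation: [0.304, 0.953, 0.0, 0.001]
wrist_force: [-1.3, -0.4, 6.3]
width: 0.268
grasp_force: 120.6
```

Run:
```python
from h import *
nutrel()
```

```text
t 30.55 p [0.5231 0.2241 0.1029] yaw 144.6 tilt [-0.001  0.001 -1.   ] q [ 0.76 -0.03 -0.16  0.   -1.45 -2.95] F [-1.3 -0.4  6.3] M [-0.62  0.01 -0.01] w 22.8 g 120.57781558185525
nut in tool cm [-10.12  -0.62] R 0.1014 handle dir deg 141.1
```

Emit:
{"api": "arm_command", "payload": {
  "increments": [
    [0.15,0,0,0],
    [0.1,0,0,0],
    [0,0,0,0]
  ]
}}

```text
clock: 30.85
eef_pos: [0.5208, 0.2251, 0.1026]
orientation: [0.304, 0.953, 0.0, 0.001]
wrist_force: [3.4, -1.9, 4.1]
width: 0.269
grasp_force: 120.3
```

Emit:
{"api": "arm_command", "payload": {
  "increments": [
    [-0.25,0,0,0],
    [-0.25,0,0,0],
    [0,0,0,0]
  ]
}}

```text
clock: 31.15
eef_pos: [0.5234, 0.2234, 0.1029]
orientation: [0.304, 0.953, 0.001, -0.001]
wrist_force: [-3.8, 3.4, 9.0]
width: 0.268
grasp_force: 121.1
```

Emit:
{"api": "arm_command", "payload": {
  "increments": [
    [0.25,0,0,0],
    [0,0.25,0,0],
    [0,0,0,0]
  ]
}}

```text
clock: 31.45
eef_pos: [0.5227, 0.2255, 0.1024]
orientation: [0.304, 0.953, -0.001, -0.001]
wrist_force: [-3.7, -1.0, 7.8]
width: 0.27
grasp_force: 120.9
```

Emit:
{"api": "arm_command", "payload": {
  "increments": [
    [0,-0.25,0,0],
    [0,-0.25,0,0],
    [0,0,0,0]
  ]
}}

```text
clock: 31.75
eef_pos: [0.5196, 0.2222, 0.1012]
orientation: [0.304, 0.953, 0.0, -0.001]
wrist_force: [-0.3, 0.8, -1.6]
width: 0.27
grasp_force: 119.7
```

Emit:
{"api": "arm_command", "payload": {
  "increments": [
    [0,0.25,0,0],
    [0,0,0,0]
  ]
}}

```text
clock: 31.95
eef_pos: [0.5209, 0.2233, 0.1006]
orientation: [0.305, 0.952, -0.001, -0.001]
wrist_force: [-2.8, -0.8, 1.0]
width: 0.273
grasp_force: 119.9
```

Run:
```python
from h import *
nutrel()
import pickle
a=camera('top');b=camera('side');pickle.dump((a,b),open('c9.pkl','wb'))
for n,c in(('a',a),('b',b)):
    u=w2px(c,[.602,.1605,.1596 if n=='a' else .115]);print(n,u.round(1)); x,y=int(u[0]),int(u[1]); g=cv2.cvtColor(c['frame'],cv2.COLOR_RGB2HSV)
    for r in range(y-13,y+14): print(r,x-14,' '.join(f'{g[r,q,2]:3d}' if g[r,q,1]<60 else ' ..' for q in range(x-14,x+15)))
```

```text
t 31.95 p [0.5209 0.2233 0.1006] yaw 144.5 tilt [ 0.002 -0.003 -1.   ] q [ 0.76 -0.03 -0.16 -0.   -1.45 -2.95] F [-2.8 -0.8  1. ] M [-0.47  0.72 -0.19] w 23.2 g 119.9243325309726
nut in tool cm [-10.25  -0.41] R 0.1026 handle dir deg 142.2
a [261.8 172.3]
159 247 164 167 167 166 167 163 162 164 164 159 157 155 152 146 146 144 136 143 174 186 185 184 179 179 179 182 176 170 172
160 247 167 170 163 166 163 166 165 166 165 165 164 161 158 155 146 148 139 160 184 193 195 191 191 186 183 186 181 187 180
161 247 164 164 164 164 164 168 167 166 164 166 168 165 159 157 151 153 155 169 193 198 195 196 193 195 192 194 187 193 189
162 247 157 157 157 158 160 162 163 165 168 162 170 162 160 155 149 157 163 180 200 199 201 199 198 201 195 197 196 194 192
163 247 150 155 150 154 159 159 161 156 158 162 166 161 161 161 160 155 162 185 199 201 194 200 201 201 196 198 199 197 197
164 247 150 146 149 152 153 151 156 157 156 155 159 161 169 173 174 170 177 191 199 201 196 199 203 199 200 202 198 201 200
165 247 136 137 143 142 145 146 146 152 150 155 167 169 169 169 173 171 183 188 194 199 191 193 195 
[... 5167 characters left out ...]
  .. 114 121 132 137 140 143 141 132 118 107 119 129 136 143 152 155 160 163 165
150 316  ..  ..  ..  ..  ..  ..  ..  ..  ..  .. 125 119 131 140 139 142 139 133 119 111 114 126 135 141 150 153 160 163 168
151 316  ..  ..  ..  ..  ..  ..  ..  ..  ..  ..  .. 124 129 130 136 139 141 133 145 118 109 124 133 143 146 151 159 163 165
152 316  ..  ..  ..  ..  ..  ..  ..  .. 165 163 154 129  .. 132 130 123 135  .. 141 132 116 120 131 139 143 150 156 160 159
153 316  ..  ..  ..  ..  ..  ..  ..  .. 149 169 166 130  ..  ..  ..  ..  ..  .. 155 138 116 116 128 136 141 147 147 143 137
154 316  ..  ..  ..  ..  ..  ..  ..  .. 147 170 167 134  ..  ..  ..  ..  ..  .. 156 159 126 112 127 138 140 138 132 129 132
```

Emit:
{"api": "arm_command", "payload": {
  "increments": [
    [0,-0.1,0.15,0],
    [0,0,0.1,0],
    [0,0,0,0]
  ]
}}

```text
clock: 32.35
eef_pos: [0.5213, 0.2231, 0.0998]
orientation: [0.305, 0.952, 0.0, -0.0]
wrist_force: [-3.9, 0.6, 2.8]
width: 0.269
grasp_force: 120.2
```

Emit:
{"api": "arm_command", "payload": {
  "increments": [
    [0,-0.1,0.1,0],
    [0,0,0,0]
  ]
}}

```text
clock: 32.55
eef_pos: [0.5211, 0.2228, 0.0993]
orientation: [0.304, 0.953, 0.001, 0.0]
wrist_force: [-4.7, 1.8, 5.1]
width: 0.268
grasp_force: 120.5
```

Run:
```python
from h import *
nutrel()
```

```text
t 32.55 p [0.5211 0.2228 0.0993] yaw 144.6 tilt [-0.     0.002 -1.   ] q [ 0.76 -0.04 -0.17 -0.   -1.44 -2.95] F [-4.7  1.8  5.1] M [ 0.48  1.31 -0.13] w 22.8 g 120.49310486426293
nut in tool cm [-10.2   -0.38] R 0.1021 handle dir deg 142.4
```

Emit:
{"api": "arm_command", "payload": {
  "increments": [
    [0.12,0,-0.05,0],
    [-0.045,-1.44,0,-0.14],
    [-0.045,-1.44,0,-0.14],
    [-0.045,-1.44,0,-0.14],
    [0,0,0,0]
  ]
}}

```text
clock: 33.05
eef_pos: [0.5018, 0.1828, 0.0995]
orientation: [0.099, 0.995, 0.0, 0.001]
wrist_force: [-0.4, -0.6, 2.6]
width: 0.265
grasp_force: 119.9
```

Emit:
{"api": "arm_command", "payload": {
  "increments": [
    [-0.045,-1.44,0,-0.14],
    [-0.045,-1.44,0,-0.14],
    [-0.045,-1.44,0,-0.14],
    [0,0,0,0]
  ]
}}

```text
clock: 33.45
eef_pos: [0.5015, 0.1404, 0.0993]
orientation: [-0.11, 0.994, 0.0, 0.001]
wrist_force: [2.0, 0.7, 0.4]
width: 0.271
grasp_force: 119.8
```

Run:
```python
from h import *
nutrel()
```

```text
t 33.45 p [0.5015 0.1404 0.0993] yaw -167.3 tilt [-0.003  0.    -1.   ] q [ 0.66 -0.17 -0.29  0.   -1.45 -2.01] F [2.  0.7 0.4] M [ 0.23 -1.19  0.01] w 23.0 g 119.75802278146148
nut in tool cm [-10.25  -0.24] R 0.1025 handle dir deg 191.3
```

Emit:
{"api": "arm_command", "payload": {
  "increments": [
    [-0.09,-1.44,0,-0.14],
    [-0.045,-1.44,0.02,-0.14],
    [-0.045,-1.44,0.02,-0.14],
    [-0.045,-1.44,0.02,-0.14],
    [-0.045,-1.44,0.02,-0.14],
    [0,0,0,0]
  ]
}}

```text
clock: 34.05
eef_pos: [0.5383, 0.0802, 0.0985]
orientation: [-0.444, 0.896, -0.0, 0.001]
wrist_force: [1.2, 0.6, 1.7]
width: 0.267
grasp_force: 120.1
```

Emit:
{"api": "arm_command", "payload": {
  "increments": [
    [0,0,0.1,0],
    [-0.157,1.43,0.02,0.14],
    [-0.157,1.43,0.02,0.14],
    [-0.157,1.43,0.02,0.14],
    [0,0,0,0]
  ]
}}

```text
clock: 34.55
eef_pos: [0.51, 0.115, 0.0978]
orientation: [-0.246, 0.969, -0.0, 0.001]
wrist_force: [3.2, -3.9, 4.0]
width: 0.268
grasp_force: 120.4
```

Run:
```python
from h import *
nutrel()
```

```text
t 34.55 p [0.51   0.115  0.0978] yaw -151.5 tilt [-0.002 -0.001 -1.   ] q [ 0.61 -0.16 -0.29  0.   -1.44 -1.68] F [ 3.2 -3.9  4. ] M [-0.99 -1.64 -0.41] w 22.7 g 120.38783328127465
nut in tool cm [-10.26  -0.39] R 0.1027 handle dir deg 206.3
```

Emit:
{"api": "arm_command", "payload": {
  "increments": [
    [-0.157,1.43,0.02,0.14],
    [-0.08,0.72,0.02,0.07],
    [0,0,0,0]
  ]
}}

```text
clock: 34.85
eef_pos: [0.5029, 0.1344, 0.0962]
orientation: [-0.145, 0.989, -0.001, 0.001]
wrist_force: [6.6, -2.0, -1.8]
width: 0.267
grasp_force: 119.8
```

Emit:
{"api": "arm_command", "payload": {
  "increments": [
    [-0.157,1.43,0.02,0.14],
    [-0.08,0.72,0.02,0.07],
    [0,0,0,0]
  ]
}}

```text
clock: 35.15
eef_pos: [0.4997, 0.155, 0.0952]
orientation: [-0.041, 0.999, -0.001, -0.0]
wrist_force: [4.6, -3.4, -0.6]
width: 0.269
grasp_force: 119.8
```

Run:
```python
from h import *
nutrel()
```

```text
t 35.15 p [0.4997 0.155  0.0952] yaw -175.3 tilt [ 0.    -0.002 -1.   ] q [ 0.69 -0.15 -0.28  0.   -1.44 -2.18] F [ 4.6 -3.4 -0.6] M [-1.33 -2.23 -0.23] w 22.8 g 119.81202559283702
nut in tool cm [-10.24  -0.29] R 0.1024 handle dir deg 183.1
```

Emit:
{"api": "arm_command", "payload": {
  "increments": [
    [-0.15,0,0.2,0],
    [0,0,0.2,0],
    [0,0,0.2,0],
    [0,0,0,0]
  ]
}}

```text
clock: 35.55
eef_pos: [0.5001, 0.1545, 0.0909]
orientation: [-0.042, 0.999, -0.001, -0.001]
wrist_force: [-8.1, -3.5, 10.9]
width: 0.267
grasp_force: 121.4
```

Run:
```python
from h import *
nutrel()
```

```text
t 35.55 p [0.5001 0.1545 0.0909] yaw -175.2 tilt [ 0.002 -0.002 -1.   ] q [ 0.68 -0.15 -0.29  0.   -1.44 -2.17] F [-8.1 -3.5 10.9] M [-1.2   1.92 -0.18] w 22.7 g 121.35865056508692
nut in tool cm [-10.21  -0.25] R 0.1021 handle dir deg 183.4
```

Emit:
{"api": "arm_command", "payload": {
  "increments": [
    [0.1,0,0,0],
    [-0.02,0.5,0,0.05],
    [0,-0.5,0.1,-0.05],
    [0,-0.5,0.1,-0.05],
    [-0.02,0.5,0.1,0.05],
    [0,0,0,0]
  ]
}}

```text
clock: 36.15
eef_pos: [0.4997, 0.1546, 0.0873]
orientation: [-0.041, 0.999, -0.001, -0.0]
wrist_force: [-1.1, -4.0, 5.4]
width: 0.269
grasp_force: 120.6
```

Emit:
{"api": "arm_command", "payload": {
  "increments": [
    [-0.02,0.7,0.1,0.07],
    [0,-0.7,0.1,-0.07],
    [0,-0.5,0.1,-0.05],
    [-0.02,0.5,0.1,0.05],
    [0,0,0,0]
  ]
}}

```text
clock: 36.65
eef_pos: [0.4993, 0.1546, 0.0849]
orientation: [-0.041, 0.999, -0.001, -0.0]
wrist_force: [-8.7, -3.9, 13.7]
width: 0.267
grasp_force: 121.7
```

Run:
```python
from h import *
nutrel()
```

```text
t 36.65 p [0.4993 0.1546 0.0849] yaw -175.3 tilt [ 0.    -0.002 -1.   ] q [ 0.69 -0.15 -0.3   0.   -1.42 -2.18] F [-8.7 -3.9 13.7] M [-1.48  1.8  -0.32] w 22.7 g 121.70507976785302
nut in tool cm [-10.29  -0.26] R 0.1029 handle dir deg 183.3
```

Emit:
{"api": "arm_command", "payload": {
  "increments": [
    [0.1,-0.1,0,0],
    [-0.02,0.6,0.05,0.06],
    [0,-0.6,0.1,-0.06],
    [0,-0.6,0.1,-0.06],
    [-0.02,0.6,0.1,0.06],
    [0,0,0,0]
  ]
}}

```text
clock: 37.25
eef_pos: [0.4991, 0.1542, 0.0806]
orientation: [-0.041, 0.999, -0.0, 0.001]
wrist_force: [0.7, -2.1, 6.8]
width: 0.274
grasp_force: 120.7
```

Emit:
{"api": "arm_command", "payload": {
  "increments": [
    [0.05,-0.1,0,0],
    [-0.02,0.6,0.1,0.06],
    [0,-0.6,0.1,-0.06],
    [0,-0.6,0.1,-0.06],
    [-0.02,0.6,0.1,0.06],
    [0,0,0,0]
  ]
}}

```text
clock: 37.85
eef_pos: [0.4989, 0.1537, 0.0771]
orientation: [-0.041, 0.999, 0.0, 0.002]
wrist_force: [1.4, -1.9, 7.8]
width: 0.272
grasp_force: 120.8
```

Run:
```python
from h import *
nutrel()
```

```text
t 37.85 p [0.4989 0.1537 0.0771] yaw -175.2 tilt [-0.003  0.001 -1.   ] q [ 0.69 -0.16 -0.32  0.   -1.4  -2.17] F [ 1.4 -1.9  7.8] M [-0.44 -1.3   0.13] w 23.1 g 120.79750886186957
nut in tool cm [-10.33  -0.18] R 0.1033 handle dir deg 183.7
```

Emit:
{"api": "arm_command", "payload": {
  "increments": [
    [-0.02,0.6,0.1,0.06],
    [0,-0.6,0.1,-0.06],
    [0,-0.6,0.1,-0.06],
    [-0.02,0.6,0,0.06],
    [0,0,0,0]
  ]
}}

```text
clock: 38.35
eef_pos: [0.499, 0.1538, 0.0742]
orientation: [-0.041, 0.999, 0.0, 0.002]
wrist_force: [3.5, -1.2, 6.7]
width: 0.269
grasp_force: 120.6
```

Emit:
{"api": "arm_command", "payload": {
  "increments": [
    [0,0,0.1,0],
    [0,0,0.1,0],
    [0,0,0,0]
  ]
}}

```text
clock: 38.65
eef_pos: [0.4988, 0.1535, 0.073]
orientation: [-0.042, 0.999, 0.0, 0.002]
wrist_force: [-1.8, -1.1, 11.7]
width: 0.268
grasp_force: 121.4
```

Run:
```python
from h import *
nutrel()
```

```text
t 38.65 p [0.4988 0.1535 0.073 ] yaw -175.1 tilt [-0.004  0.    -1.   ] q [ 0.69 -0.15 -0.33  0.   -1.4  -2.17] F [-1.8 -1.1 11.7] M [-0.44 -0.46  0.1 ] w 22.8 g 121.38129595667124
nut in tool cm [-10.34  -0.18] R 0.1034 handle dir deg 183.9
```

Emit:
{"api": "arm_command", "payload": {
  "increments": [
    [0,0,-0.2,0],
    [0,0,0,0],
    [0,0,0,0],
    [0,0,0,0],
    [0,0,0,0],
    [0,0,0,0]
  ],
  "fingers": -0.2
}}

```text
clock: 39.25
eef_pos: [0.4971, 0.1535, 0.072]
orientation: [-0.041, 0.999, -0.0, -0.0]
wrist_force: [0.9, 0.2, -0.3]
width: 0.599
grasp_force: 0.1
```

Emit:
{"api": "arm_command", "payload": {
  "increments": [
    [0,0,-2,0],
    [0,0,-3,0],
    [0,0,-3,0],
    [0,0,0,0],
    [0,0,0,0],
    [0,0,0,0]
  ]
}}

```text
clock: 39.85
eef_pos: [0.4968, 0.1534, 0.1511]
orientation: [-0.04, 0.999, -0.0, -0.001]
wrist_force: [-0.8, 0.9, -0.5]
width: 0.6
grasp_force: 0.0
```

Run:
```python
from h import *
s,M=st()
c,S=np.cos(np.radians(4)),np.sin(np.radians(4))
def rp(x,y): return np.array([N[0]+c*x-S*y,N[1]+S*x+c*y])
for n,p in(('tab',(-.004,-.010)),('start',(-.004,-.034))):
    P=np.append(rp(*p),.125);print(n,P.round(4),(M.T@(P-s['eef_pos'])*100).round(2))
import pickle
a=camera('top');pickle.dump(a,open('c10.pkl','wb'))
u=w2px(a,[.602,.1605,.1325]);print(u.round(1)); x,y=int(u[0]),int(u[1]); g=cv2.cvtColor(a['frame'],cv2.COLOR_RGB2HSV)
for r in range(y-12,y+24): print(r,x-13,' '.join(f'{g[r,q,2]:3d}' if g[r,q,1]<60 else ' ..' for q in range(x-13,x+13)))
```

```text
t 39.85 p [0.4968 0.1534 0.1511] yaw -175.4 tilt [ 0.002 -0.001 -1.   ] q [ 0.69 -0.17 -0.2  -0.   -1.55 -2.18] F [-0.8  0.9 -0.5] M [-0.02  0.01 -0.01] w 51.0 g 0.0
tab [0.5987 0.1502 0.125 ] [-10.14  -1.14   2.59]
start [0.6004 0.1263 0.125 ] [-10.11  -3.54   2.59]
[263.3 174.6]
162 250  .. 118 136 154 166 165 165 168 166 168 167 169 167 177 198 214 211 214 210 206 204 201 196 197 194 196
163 250  ..  .. 118 141 162 163 162 165 164 167 166 168 162 177 201 218 214 217 213 208 201 200 200 202 200 198
164 250  ..  ..  .. 127 142 159 158 162 159 162 163 161 152 171 204 214 214 212 213 204 207 199 202 203 203 202
165 250  ..  ..  ..  .. 129 148 153 155 155 159 152 158 152 170 202 211 213 208 207 205 197 204 199 199 200 204
166 250  ..  ..  ..  ..  .. 130 148 147 148 148 152 148 147 167 199 203 204 203 199 192 185 195 190 199 200 196
167 250  ..  ..  ..  ..  .. 118 121 137 141 146 146 145 148 173 190 199 199 197 187 180 179 186 186 188 187 189
168 250  68  ..  ..  ..  ..  ..  98 120 124 133 150 162 181 190 199 199 200 191 185 168 171 172 173 178 178 173
169 250  60  ..  ..  ..  ..  ..  8
[... 2513 characters left out ...]
  48 104 165 187 165  ..  ..
192 250  ..  ..  ..  ..  ..  ..  ..  ..  ..  ..  ..  ..  ..  ..  ..  ..  54  50  34  39  83 131 157 175  ..  ..
193 250  ..  ..  ..  ..  ..  ..  ..  ..  ..  ..  ..  ..  ..  ..  ..  ..  63  45  39  34  50 103  ..  ..  ..  ..
194 250  ..  ..  ..  ..  ..  ..  ..  ..  ..  ..  ..  ..  ..  ..  ..  ..  58  48  36  32  36  ..  ..  ..  ..  ..
195 250  ..  ..  ..  ..  ..  ..  ..  ..  ..  ..  ..  ..  ..  ..  ..  ..  54  42  39  38  38  ..  ..  ..  ..  ..
196 250  ..  ..  ..  ..  ..  ..  ..  ..  ..  ..  ..  ..  ..  ..  ..  ..  45  40  39  37  34  ..  ..  ..  ..  ..
197 250  ..  ..  ..  ..  ..  ..  ..  ..  ..  ..  ..  ..  ..  ..  ..  ..  47  38  41  40  37  60  ..  ..  ..  ..
```

Emit:
{"api": "arm_command", "payload": {
  "increments": [
    [-3.3,-0.4,0,0],
    [-3.3,-0.4,0,0],
    [-3.2,-0.4,0,0],
    [0,0,1.5,0],
    [0,0,1,0],
    [0,0,0.5,0],
    [0,0,0.3,0],
    [0,0,0,0],
    [0,0,0,0]
  ],
  "fingers": 1
}}

```text
clock: 40.8
eef_pos: [0.5959, 0.1497, 0.1203]
orientation: [-0.041, 0.999, 0.0, 0.001]
wrist_force: [0.7, -0.1, -0.4]
width: -0.005
grasp_force: 0.0
```

Emit:
{"api": "arm_command", "payload": {
  "increments": [
    [0,0,0.2,0],
    [0,0,0.2,0],
    [0,0,0,0]
  ]
}}

```text
clock: 41.1
eef_pos: [0.5958, 0.1495, 0.115]
orientation: [-0.04, 0.999, -0.0, -0.0]
wrist_force: [0.0, -0.1, -0.1]
width: -0.004
grasp_force: 0.0
```

Emit:
{"api": "arm_command", "payload": {
  "increments": [
    [0,0,0.2,0],
    [0,0,0.2,0],
    [0,0,0,0]
  ]
}}

```text
clock: 41.4
eef_pos: [0.5957, 0.1494, 0.1108]
orientation: [-0.04, 0.999, -0.0, -0.0]
wrist_force: [-1.1, -1.2, 0.4]
width: 0.003
grasp_force: 0.0
```

Emit:
{"api": "arm_command", "payload": {
  "increments": [
    [0,0,0.15,0],
    [0,0,0.15,0],
    [0,0,0,0]
  ]
}}

```text
clock: 41.7
eef_pos: [0.5962, 0.1493, 0.109]
orientation: [-0.04, 0.999, -0.0, 0.0]
wrist_force: [-0.1, -0.4, 2.6]
width: -0.003
grasp_force: 1.7
```

Emit:
{"api": "arm_command", "payload": {
  "increments": [
    [0,0,0.15,0],
    [0,0,0,0]
  ]
}}

```text
clock: 41.9
eef_pos: [0.5969, 0.1493, 0.1086]
orientation: [-0.04, 0.999, -0.0, 0.001]
wrist_force: [-0.5, -1.7, 6.9]
width: 0.0
grasp_force: 3.4
```

Contact at 0.109 matches the tab top of a fully seated ratchet. Next I'll flip the lever.

Emit:
{"api": "arm_command", "payload": {
  "increments": [
    [0,0,-2,0],
    [0,-1.3,0,0],
    [0,-1.3,0,0],
    [0,0,0,0]
  ]
}}

```text
clock: 42.3
eef_pos: [0.5977, 0.1219, 0.1257]
orientation: [-0.04, 0.999, -0.0, -0.001]
wrist_force: [-0.2, 0.7, -1.1]
width: 0.003
grasp_force: 0.0
```

Emit:
{"api": "arm_command", "payload": {
  "increments": [
    [0,0,1.2,0],
    [0,0,0.9,0],
    [0,0,0.4,0],
    [0,0,0,0],
    [0,0,0,0]
  ]
}}

```text
clock: 42.8
eef_pos: [0.598, 0.1237, 0.1017]
orientation: [-0.041, 0.999, -0.0, -0.0]
wrist_force: [-0.2, -0.6, 0.4]
width: -0.001
grasp_force: 0.0
```

Run:
```python
from h import *
st()
```

```text
t 42.8 p [0.598  0.1237 0.1017] yaw -175.4 tilt [ 0. -0. -1.] q [ 0.53  0.08 -0.05  0.   -1.45 -2.02] F [-0.2 -0.6  0.4] M [ 0.04 -0.01 -0.  ] w -0.1 g 0.0
```

Emit:
{"api": "arm_command", "payload": {
  "increments": [
    [0,0.4,0,0],
    [0,0.4,0,0],
    [0,0,0,0]
  ]
}}

```text
clock: 43.1
eef_pos: [0.5975, 0.1323, 0.1021]
orientation: [-0.041, 0.999, 0.0, 0.0]
wrist_force: [1.0, -0.5, -0.5]
width: 0.0
grasp_force: 0.0
```

Emit:
{"api": "arm_command", "payload": {
  "increments": [
    [0,0.4,0,0],
    [0,0.4,0,0],
    [0,0,0,0]
  ]
}}

```text
clock: 43.4
eef_pos: [0.5971, 0.1397, 0.1025]
orientation: [-0.041, 0.999, -0.0, 0.001]
wrist_force: [1.0, -2.2, 3.0]
width: -0.001
grasp_force: 1.6
```

Emit:
{"api": "arm_command", "payload": {
  "increments": [
    [0,0.3,0,0],
    [0,0.3,0,0],
    [0,0,0,0]
  ]
}}

```text
clock: 43.7
eef_pos: [0.5968, 0.1456, 0.1025]
orientation: [-0.04, 0.999, -0.0, 0.001]
wrist_force: [1.4, -3.2, 5.1]
width: 0.002
grasp_force: 3.0
```

Emit:
{"api": "arm_command", "payload": {
  "increments": [
    [0,0.3,-0.05,0],
    [0,0.3,0,0],
    [0,0,0,0]
  ]
}}

```text
clock: 44.0
eef_pos: [0.5962, 0.1514, 0.1026]
orientation: [-0.04, 0.999, -0.0, 0.0]
wrist_force: [1.8, -3.5, 4.6]
width: -0.002
grasp_force: 3.8
```

Emit:
{"api": "arm_command", "payload": {
  "increments": [
    [0,0.3,0,0],
    [0,0.2,0,0],
    [0,0,0,0]
  ]
}}

```text
clock: 44.3
eef_pos: [0.5956, 0.1562, 0.1024]
orientation: [-0.04, 0.999, -0.0, 0.0]
wrist_force: [2.3, -4.9, 2.9]
width: 0.001
grasp_force: 3.5
```

Run:
```python
from h import *
st()
```

```text
t 44.3 p [0.5956 0.1562 0.1024] yaw -175.4 tilt [-0.    -0.001 -1.   ] q [ 0.58  0.09 -0.03  0.   -1.45 -2.07] F [ 2.3 -4.9  2.9] M [-1.45 -1.08  0.02] w 0.1 g 3.5400907987241226
```

Emit:
{"api": "arm_command", "payload": {
  "increments": [
    [0,0.2,0,0],
    [0,0.15,0,0],
    [0,0,0,0]
  ]
}}

```text
clock: 44.6
eef_pos: [0.595, 0.1595, 0.1023]
orientation: [-0.04, 0.999, -0.0, -0.0]
wrist_force: [3.0, -4.9, 3.2]
width: 0.0
grasp_force: 3.3
```

Emit:
{"api": "arm_command", "payload": {
  "increments": [
    [0,0.15,0,0],
    [0,0.1,0,0],
    [0,0,0,0]
  ]
}}

```text
clock: 44.9
eef_pos: [0.5946, 0.1618, 0.1022]
orientation: [-0.04, 0.999, -0.001, -0.0]
wrist_force: [2.3, -4.6, 3.8]
width: 0.001
grasp_force: 3.2
```

Emit:
{"api": "arm_command", "payload": {
  "increments": [
    [0,0.2,0,0],
    [0,0.1,0,0],
    [0,0,0,0]
  ]
}}

```text
clock: 45.2
eef_pos: [0.5945, 0.1638, 0.1021]
orientation: [-0.04, 0.999, -0.001, -0.001]
wrist_force: [2.3, -8.1, 2.3]
width: 0.001
grasp_force: 4.6
```

Emit:
{"api": "arm_command", "payload": {
  "increments": [
    [0,0.2,0,0],
    [0,0.1,0,0],
    [0,0,0,0]
  ]
}}

```text
clock: 45.5
eef_pos: [0.5943, 0.1659, 0.1021]
orientation: [-0.04, 0.999, -0.002, -0.001]
wrist_force: [3.5, -10.8, 3.6]
width: 0.003
grasp_force: 5.7
```

Run:
```python
from h import *
st()
```

```text
t 45.5 p [0.5943 0.1659 0.1021] yaw -175.4 tilt [ 0.002 -0.004 -1.   ] q [ 0.6   0.1  -0.03  0.   -1.45 -2.09] F [  3.5 -10.8   3.6] M [-3.57 -1.07  0.03] w 0.3 g 5.731693071720656
```

Emit:
{"api": "arm_command", "payload": {
  "increments": [
    [0,-0.8,0,0],
    [0,-0.7,0,0],
    [0,0,-2.5,0],
    [0,0,-2.5,0],
    [3.3,0.4,0,0],
    [3.3,0.4,0,0],
    [3.2,0.4,0,0],
    [0,0,0,0],
    [0,0,0,0]
  ],
  "fingers": -1
}}

```text
clock: 46.4
eef_pos: [0.496, 0.1584, 0.1518]
orientation: [-0.041, 0.999, 0.001, -0.001]
wrist_force: [0.6, 0.5, -0.3]
width: 1.002
grasp_force: 0.0
```

Run:
```python
from h import *
s,M=st()
print((M.T@(np.array([.497,.1535,.068])-s['eef_pos'])*100).round(2))
a=camera('top')
f=a['frame'].astype(int)
u=w2px(a,[.5,.152,.12]);v=w2px(a,[.41,.145,.11]);print(u,v)
for r in range(int(u[1])-8,int(v[1])+8,4):
    w=[q for q in range(int(u[0])-25,int(u[0])+40) if f[r,q].max()<62]; print(r,w)
```

```text
t 46.4 p [0.496  0.1584 0.1518] yaw -175.3 tilt [ 0.001  0.001 -1.   ] q [ 0.69 -0.17 -0.2  -0.   -1.55 -2.18] F [ 0.6  0.5 -0.3] M [-0.02 -0.03 -0.  ] w 85.1 g 0.0
[-0.07 -0.51  8.38]
[267.4190082  214.73711295] [270.88734326 250.3513977 ]
206 [259, 260, 261, 262, 263, 264, 265, 266, 267, 268, 269, 270, 280, 281, 282, 284, 285, 286, 287, 288]
210 [256, 257, 258, 259, 260, 261, 262, 263, 264, 265, 266, 267, 268, 269, 270, 271, 272, 273, 274, 275, 278, 279, 280, 281, 282, 283, 284, 285, 286, 287, 288, 289]
214 [249, 250, 251, 252, 253, 254, 255, 256, 257, 258, 259, 260, 261, 262, 263, 264, 265, 266, 267, 268, 269, 270, 271, 272, 273]
218 [242, 243, 244, 248, 249, 250, 251, 252, 253, 254, 255, 256, 257, 258, 259, 260, 261, 262, 263, 264, 265, 266, 267, 268, 269, 270, 271, 272, 273]
222 [265, 266, 267, 268, 269, 270, 271, 272, 273]
226 [266, 267, 268, 269, 270, 271, 272, 273]
230 [266, 267, 268, 269, 270, 271, 272, 273, 274]
234 [266, 267, 268, 269, 270, 271, 272, 273, 274]
238 [267, 268, 269, 270, 271, 272, 273, 274, 275]
242 [267, 268, 269, 270, 271, 272, 273, 274, 275]
246 [268, 269, 270, 271, 272, 273, 274, 275, 276]
250 []
254 [269, 270, 271, 272, 273, 274, 275, 276]
```

Emit:
{"api": "arm_command", "payload": {
  "increments": [
    [0,-0.65,3,0],
    [0,0,3,0],
    [0,0,2.3,0],
    [0,0,0,0],
    [0,0,0,0]
  ]
}}

```text
clock: 46.95
eef_pos: [0.4979, 0.1508, 0.0694]
orientation: [-0.04, 0.999, -0.001, -0.0]
wrist_force: [0.3, 0.9, 1.0]
width: 0.999
grasp_force: 0.0
```

Emit:
{"api": "arm_command", "payload": {
  "increments": [
    [0,0,0,0],
    [0,0,0,0],
    [0,0,0,0],
    [0,0,0,0],
    [0,0,0,0],
    [0,0,0,0]
  ],
  "fingers": 1,
  "force": 40
}}

```text
clock: 47.55
eef_pos: [0.4976, 0.1513, 0.0697]
orientation: [-0.041, 0.999, 0.0, 0.0]
wrist_force: [-1.3, 1.1, 1.7]
width: 0.291
grasp_force: 45.3
```

```bash
sed -i 's/^N=.*/N=np.array([.5995,.159])/' h.py
python3 - <<'E'
from h import *
nutrel()
E
```

```text
t 47.55 p [0.4976 0.1513 0.0697] yaw -175.4 tilt [-0.001  0.001 -1.   ] q [ 0.68 -0.15 -0.33 -0.   -1.39 -2.17] F [-1.3  1.1  1.7] M [0.44 0.37 0.12] w 24.8 g 45.273281789850444
nut in tool cm [-10.22  -0.06] R 0.1022 handle dir deg 184.3
```

Emit:
{"api": "arm_command", "payload": {
  "increments": [
    [-0.09,-1.43,0,-0.14],
    [-0.09,-1.43,0,-0.14],
    [-0.09,-1.43,0,-0.14],
    [-0.09,-1.43,0,-0.14],
    [0,0,0,0]
  ]
}}

```text
clock: 48.05
eef_pos: [0.5185, 0.0976, 0.07]
orientation: [-0.315, 0.949, 0.0, 0.001]
wrist_force: [0.9, 4.1, 1.9]
width: 0.289
grasp_force: 45.3
```

Emit:
{"api": "arm_command", "payload": {
  "increments": [
    [-0.09,-1.43,0,-0.14],
    [-0.09,-1.43,0,-0.14],
    [-0.09,-1.43,0,-0.14],
    [-0.09,-1.43,0,-0.14],
    [0,0,0,0]
  ]
}}

```text
clock: 48.55
eef_pos: [0.564, 0.0632, 0.07]
orientation: [-0.565, 0.825, -0.001, 0.001]
wrist_force: [3.6, 1.2, 2.6]
width: 0.287
grasp_force: 45.4
```

Run:
```python
from h import *
nutrel()
```

```text
t 48.55 p [0.564  0.0632 0.07  ] yaw -111.2 tilt [-0.001 -0.003 -1.   ] q [ 0.47 -0.03 -0.21  0.   -1.38 -0.84] F [3.6 1.2 2.6] M [ 0.56 -1.2  -0.75] w 24.4 g 45.43072095606476
nut in tool cm [-10.22   0.16] R 0.1022 handle dir deg 249.6
```

Emit:
{"api": "arm_command", "payload": {
  "increments": [
    [-0.09,-1.43,0,-0.14],
    [-0.09,-1.43,0,-0.14],
    [-0.09,-1.43,0,-0.14],
    [-0.09,-1.43,0,-0.14],
    [-0.09,-1.43,0,-0.14],
    [0,0,0,0]
  ]
}}

```text
clock: 49.15
eef_pos: [0.6345, 0.0611, 0.0704]
orientation: [0.813, -0.582, 0.002, -0.001]
wrist_force: [3.9, -3.1, 4.1]
width: 0.288
grasp_force: 46.3
```

Run:
```python
from h import *
nutrel()
```

```text
t 49.15 p [0.6345 0.0611 0.0704] yaw -71.1 tilt [ 0.002 -0.003 -1.   ] q [ 0.41  0.16 -0.02  0.   -1.39 -0.08] F [ 3.9 -3.1  4.1] M [-0.67 -1.53 -0.85] w 24.5 g 46.33939313236624
nut in tool cm [-10.39   0.15] R 0.104 handle dir deg 289.7
```

Emit:
{"api": "arm_command", "payload": {
  "increments": [
    [-0.17,0,0,0],
    [-0.09,1.43,0,0.14],
    [-0.09,1.43,0,0.14],
    [-0.09,1.43,0,0.14],
    [-0.09,1.43,0,0.14],
    [-0.09,1.43,0,0.14],
    [-0.09,1.43,0,0.14],
    [0,0,0,0]
  ]
}}

```text
clock: 49.95
eef_pos: [0.5487, 0.0705, 0.0702]
orientation: [-0.504, 0.863, -0.001, 0.002]
wrist_force: [7.6, -0.7, -1.0]
width: 0.292
grasp_force: 45.4
```

Run:
```python
from h import *
nutrel()
```

```text
t 49.95 p [0.5487 0.0705 0.0702] yaw -119.4 tilt [-0.002 -0.003 -1.   ] q [ 0.49 -0.07 -0.25  0.   -1.38 -1.01] F [ 7.6 -0.7 -1. ] M [-0.58 -2.69 -0.72] w 24.8 g 45.368444113992155
nut in tool cm [-10.2   -0.08] R 0.102 handle dir deg 240.2
```

Emit:
{"api": "arm_command", "payload": {
  "increments": [
    [-0.09,1.43,0,0.14],
    [-0.09,1.43,0,0.14],
    [-0.09,1.43,0,0.14],
    [-0.09,1.43,0,0.14],
    [-0.09,1.43,0,0.14],
    [-0.09,1.43,0,0.14],
    [0,0,0,0]
  ]
}}

```text
clock: 50.65
eef_pos: [0.499, 0.1384, 0.0697]
orientation: [-0.11, 0.994, 0.0, 0.001]
wrist_force: [7.4, -0.1, -1.6]
width: 0.292
grasp_force: 44.8
```

Run:
```python
from h import *
nutrel()
```

```text
t 50.65 p [0.499  0.1384 0.0697] yaw -167.3 tilt [-0.003  0.    -1.   ] q [ 0.66 -0.16 -0.34  0.   -1.39 -2.01] F [ 7.4 -0.1 -1.6] M [ 0.42 -2.57 -0.09] w 24.8 g 44.78257940383628
nut in tool cm [-10.26  -0.2 ] R 0.1026 handle dir deg 191.6
```

Emit:
{"api": "arm_command", "payload": {
  "increments": [
    [-0.1,0,0,0],
    [-0.09,-1.42,0,-0.14],
    [-0.09,-1.42,0,-0.14],
    [-0.09,-1.42,0,-0.14],
    [-0.09,-1.42,0,-0.14],
    [-0.09,-1.42,0,-0.14],
    [-0.09,-1.42,0,-0.14],
    [0,0,0,0]
  ]
}}

```text
clock: 51.45
eef_pos: [0.5498, 0.0694, 0.0697]
orientation: [-0.508, 0.862, -0.0, 0.001]
wrist_force: [3.2, 2.7, 2.4]
width: 0.288
grasp_force: 45.7
```

Emit:
{"api": "arm_command", "payload": {
  "increments": [
    [-0.1,-1.42,0,-0.14],
    [-0.1,-1.42,0,-0.14],
    [-0.1,-1.42,0,-0.14],
    [-0.1,-1.42,0,-0.14],
    [-0.1,-1.42,0,-0.14],
    [-0.1,-1.42,0,-0.14],
    [0,0,0,0]
  ]
}}

```text
clock: 52.15
eef_pos: [0.6341, 0.0612, 0.0708]
orientation: [0.814, -0.58, 0.003, -0.001]
wrist_force: [8.1, -4.4, 4.1]
width: 0.288
grasp_force: 47.3
```

Run:
```python
from h import *
nutrel()
```

```text
t 52.15 p [0.6341 0.0612 0.0708] yaw -70.9 tilt [ 0.003 -0.004 -1.   ] q [ 0.41  0.15 -0.02  0.   -1.39 -0.08] F [ 8.1 -4.4  4.1] M [-1.34 -2.69 -1.14] w 24.5 g 47.30403309697493
nut in tool cm [-10.38   0.08] R 0.1038 handle dir deg 289.5
```

Emit:
{"api": "arm_command", "payload": {
  "increments": [
    [0,0.1,0,0],
    [0,0,0,0],
    [0,0,0,0],
    [0,0,0,0],
    [0,0,0,0]
  ],
  "fingers": -0.4
}}

```text
clock: 52.65
eef_pos: [0.6294, 0.0623, 0.069]
orientation: [0.814, -0.581, -0.0, 0.0]
wrist_force: [0.3, 0.5, -0.4]
width: 0.701
grasp_force: 0.1
```

Emit:
{"api": "arm_command", "payload": {
  "increments": [
    [0,0,-2,0],
    [0,0,-3,0],
    [0,0,-3,0],
    [0,0,-3,0],
    [0,0,0,0],
    [0,0,0,0],
    [0,0,0,0],
    [0,0,0,0],
    [0,0,0,0],
    [0,0,0,0]
  ]
}}

```text
clock: 53.65
eef_pos: [0.6296, 0.0621, 0.1788]
orientation: [0.814, -0.581, -0.0, 0.0]
wrist_force: [0.1, -0.0, -0.3]
width: 0.703
grasp_force: 0.0
```

Run:
```python
from h import *
st()
print(job.hand_in())
```

```text
t 53.65 p [0.6296 0.0621 0.1788] yaw -71.1 tilt [ 0.     0.001 -1.   ] q [ 0.41  0.13  0.15  0.   -1.59 -0.08] F [ 0.1 -0.  -0.3] M [-0.04  0.06  0.04] w 59.8 g 0.0
the job is handed in; nothing more can be done
None
```

I handed the job in at 53.7 s; no verdict came back. By feel, the socket went fully down, the lever reached its loosening stop, and two driving strokes backed the nut off an estimated 120° or more. The ratchet was let go on the nut and the gripper raised clear, with no camera check after the strokes.

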